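# Put the shopping back into the fridge's trays

### The arm

A 7-joint arm with a two-finger parallel gripper is mounted at the origin on the work surface. World frame = base frame: x ahead of the robot, y to its left, z up, the work surface at z = 0. Lengths are in m, angles in rad, forces in N, time in s.
With the tool pointing down it reaches from about 0.4 to 0.85 m from the base axis. Payload 4.5 kg.
Tool frame: the origin (TCP) lies on the centre line of the jaws, within the pads' length; the fingertips stand 11 mm ahead of it and the grasp point (between the pads) lies 8 mm behind it; z points along the fingers, y is the line along which they close (so a half turn about z gives the same grasp; the last joint's range is limited). The gripper opens to 88 mm and grips with 3 to 60 N. Pads are 18 mm wide; open, the fingers measure 123 mm over their backs; the gripper's body (75 mm by 187 mm) begins 45 mm behind the grasp point.
Start: joints at [-1.116, 0.689, -0.195, 1.565, 0.157, 0.902, -0.215], TCP at [0.255, 0.571, 0.25] pointing down, gripper open.
Joint ranges: [-3.01, 3.01], [-0.46, 2.08], [-1.47, 1.51], [0.13, 2.56], [-1, 4.14], [0.04, 2.09], [-2.66, 2.66]. Speed limits (rad/s): [2.57, 2.57, 3.14, 3.14, 3.14, 3.14, 3.14].

### API

Orientations are given as a unit quaternion [x, y, z, w].
In Python, from plant import * gives the robot as it stands. The module is installed in compiled form; this text tells all that it offers.
- The arm moves only by the tool send_rows, never from a script. Its argument "motion" is a list of rows, each an object of numbers: "x", "y", "z": the shift along the tool's x, y, z in cm; "rx", "ry", "rz": the turn, a rotation vector about the tool's x, y, z in rad; "jaw": the finger opening in cm, from 0 to 8.81. In form: [{"x": .., "y": .., "z": .., "rx": .., "ry": .., "rz": .., "jaw": ..}, ...]. A call has exactly 5 rows; each row shifts and turns the commanded pose from where the row before left it, along the tool's axes as they then stand; what a row does not reach is not made up. A row lasts 1/10 s, in which the tool goes at most 50 mm and 8.59 degrees, less where a joint would pass 70% of its speed; a pose out of reach is approached as far as the arm can. A call is refused whole if a number of a shift passes 5 or a number of a turn 0.15, either way. A call with a gripper value outside its range is refused whole. The fingers move at their own pace and stop on an object; "grip_force" is the grip in N (left out, the last holds). Time passes only in rows, so rows that do not move let the fingers close, or fill a call up. It gives the time, the measured TCP pose, the force, the opening and the grip force at its end, in the units of the state.
- get_state(): the state, without advancing time (a new reading comes with each control period).
- snapshot(name): name is "scene" or "top" or "wrist"; returns a dict with "img" (400x640x3 uint8, red, green, blue), "vertical_fov" (degrees; the focal length in pixels is half the picture's height over the tangent of half this angle, whatever the lens; pixels are square), "cx", "cy" (the principal point, pixels), "extrinsics" (4x4, takes a point from camera to world coordinates). Camera axes: x right, y up, looking along -z (the intrinsics and any distortion apply to the point x, -y, -z); pixel columns grow to the right and rows downward; lengths in m; the calibration is good to about 2 mm. The wrist camera is an equidistant fisheye: a pixel r from the principal point sees the ray r / f radians off the axis. A picture is of the moment at which its call begins. There is no depth.
- finish_job(): hands the job in; it is judged then, once.
The state is a dict: "clock": time; "q": joint angles; "qd": joint speeds; "joint_torque": joint torques, N m; "tool_pos": TCP position; "eef_rot": TCP orientation; "contact_force": force on the tool from outside, world axes, zero at the start; "moment": the same for the moment, N m; "opening": opening from 0.0 (shut) to 1.0 (fully open); "finger_force": force on a finger pad.
Only numpy, scipy, OpenCV 4.12 (cv2) and the standard library are available. Lean on these libraries where they do the work, as an engineer would, in place of code of your own. Each camera call takes 0.05 s, during which the arm holds its last target. There are 200 camera calls.

### The job

The fridge has been wiped out and its containers stand on the worktop to be filled again. Put the lemon and the lime into the black fruit tray, the yoghurt pot and the butter into the light blue dairy bin, and the mustard jar into the clear door rack: each set down, not dropped, on the container's own floor with nothing on top of anything else, the pot and the jar upright and the butter flat. Leave the coffee cup and the salt shaker standing where they are.

Things in the scene. Friction and masses are not known exactly. Their poses are not given: they have to be found in the camera images.
- lemon_center (a point): Centre of a loose yellow lemon lying on its side: 57 mm thick, 82 mm long with small pointed ends, about 110 g; this point is 28.5 mm above what it lies on. Local x is its long axis, any heading at the start. It rolls a little if nudged.
- lime_center (a point): Centre of a loose dark green lime lying on its side: 48 mm thick, 58 mm long, about 75 g; this point is 24 mm above what it lies on. Local x is its long axis, any heading at the start. It rolls a little if nudged.
- yoghurt_center (a point): Centre of a loose, closed yoghurt pot standing upright: white with a light blue band and a flat blue lid, round, 58 mm across (60 mm at the lid), 64 mm tall, about 170 g; this point is 32 mm above its base. Local z points up to the lid.
- butter_center (a point): Centre of a loose small pack of butter lying flat: gold wrapper with a dark green band and a cream patch on top, a block 80 mm long (local x) by 54 mm wide (local y) by 36 mm high (local z), about 150 g; any heading at the start.
- mustard_center (a point): Centre of a loose, closed glass jar of mustard standing upright: ochre yellow with a white paper label and a black lid, round, 57 mm across (55 mm at the lid), 72 mm tall, about 240 g; this point is 36 mm above its base. Local z points up to the lid.
- fruit_tray: The fridge's fruit tray: low, open, black plastic, 160 mm (local x) by 260 mm (local y) and 45 mm high. Fixed. Origin: centre of its underside; y along it, x across, z up; turned up to 7 degrees. Floor and walls 4 mm thick. An orange 64 mm across (top 66 mm above the worktop) is fixed at its +y end, at y = +90 mm; the rest is free, from y = -126 to +55 mm.
- dairy_bin: The fridge's dairy bin: open, light blue plastic, 160 mm (local x) by 260 mm (local y) and 55 mm high. Fixed. Origin: centre of its underside; y along it, x across, z up; turned up to 7 degrees. Floor and walls 4 mm thick. A small white cream bottle with red cap and band, 52 mm across (top at 70 mm), is fixed at its +y end, at y = +90 mm; the rest is free, from y = -126 to +60 mm.
- door_rack: The fridge's door rack, lifted off the door: a narrow open bin with clear walls, a white floor and an aluminium rim, 130 mm (local x) by 260 mm (local y) and 55 mm high. Fixed. Origin: centre of its underside; y along it, x across, z up; turned up to 7 degrees. Floor and walls 4 mm thick. A dark red jam jar with a brass lid, 54 mm across (top at 71 mm), is fixed at its +y end, at y = +90 mm; the rest is free, from y = -126 to +60 mm.
- cup: A loose, empty terracotta-brown coffee cup, 62 mm across the rim and 56 mm tall, standing among the shopping; to be left alone. Origin at the centre of its underside.
- salt: A loose glass salt shaker with a steel cap, 42 mm across and 62 mm tall, standing among the shopping; to be left alone. Origin at the centre of its underside. (The other kitchenware stands clear of the work: at the sides, over 0.53 m left or right of the robot, up to 240 mm tall, and at the back, over 0.76 m ahead of it, up to 150 mm tall.)
Things that resemble listed ones, but are neither listed nor needed, are in the scene too. Leave any pink or red look-alike of the part that bears mustard_center alone.

How it is judged:
At the end, for the whole second after the job is handed in: Lemon and lime inside the fruit tray, yoghurt and butter inside the dairy bin, mustard inside the door rack: centres at least 18 mm in from the walls, each resting on the container's floor (height within 8 mm; fruit 12 mm), pot and jar upright and butter flat within 0.15 rad, all at rest (x of lemon_center in the frame of fruit_tray between -0.058 and 0.058 m and y of lemon_center in the frame of fruit_tray between -0.108 and 0.108 m and z of lemon_center in the frame of fruit_tray between 0.0205 and 0.0445 m and linear speed of each of lemon, lime, yoghurt, butter, mustard below 0.02 m/s and x of lime_center in the frame of fruit_tray between -0.058 and 0.058 m and y of lime_center in the frame of fruit_tray between -0.108 and 0.108 m and z of lime_center in the frame of fruit_tray between 0.016 and 0.04 m and x of yoghurt_center in the frame of dairy_bin between -0.058 and 0.058 m and y of yoghurt_center in the frame of dairy_bin between -0.108 and 0.108 m and z of yoghurt_center in the frame of dairy_bin between 0.028 and 0.044 m and x of butter_center in the frame of dairy_bin between -0.058 and 0.058 m and y of butter_center in the frame of dairy_bin between -0.108 and 0.108 m and z of butter_center in the frame of dairy_bin between 0.014 and 0.03 m and x of mustard_center in the frame of door_rack between -0.043 and 0.043 m and y of mustard_center in the frame of door_rack between -0.108 and 0.108 m and z of mustard_center in the frame of door_rack between 0.032 and 0.048 m and angle between each of yoghurt_center, mustard_center's own z axis and vertical below 0.15 rad and (angle between butter_center's own z axis and vertical below 0.15 rad or angle between butter_center's own z axis and vertical above 2.99 rad)); the robot touches nothing.
It fails at once if the coffee cup is pushed more than 30 mm from its place or knocked over (distance of cup from where it was at the start of the episode above 0.03 m or angle between cup's own z axis and vertical above 0.5 rad).
It fails at once if the salt shaker is pushed more than 30 mm from its place or knocked over (distance of salt from where it was at the start of the episode above 0.03 m or angle between salt's own z axis and vertical above 0.5 rad).
It fails at once if any of the five is dropped from more than about 25 mm (falls free of everything, faster than 0.7 m/s) ((linear speed of lemon above 0.7 m/s and contact force between lemon and anything else below 0.02 N) or (linear speed of lime above 0.7 m/s and contact force between lime and anything else below 0.02 N) or (linear speed of yoghurt above 0.7 m/s and contact force between yoghurt and anything else below 0.02 N) or (linear speed of butter above 0.7 m/s and contact force between butter and anything else below 0.02 N) or (linear speed of mustard above 0.7 m/s and contact force between mustard and anything else below 0.02 N)).
It also fails if it takes over 122 s, if anything falls off the work surface, if the arm or the gripper's body presses on something with over 40 N, if the wrist force passes 120 N, or if a joint passes its speed limit or range.

## Working session

There is one attempt and no reset: what is moved stays moved. The work goes in short steps, Python scripts to look and compute and a tool call to move; the robot and the scene stay as the last step left them, time stands still between calls to the robot, and variables do not carry over. Pictures are saved under pics/ and viewed, at most 14 in all, crops included, and the job is handed in when it is done.

Besides the shell and the picture viewer there is one more tool, called after "Request:" as name(argument=value, ...), one argument or row to a line, values as JSON. send_rows: Moves the arm, as the interface text tells. Its arguments: {"type":"object","properties":{"motion":{"type":"array"},"grip_force":{"type":"number"}},"required":["motion"]}

```bash
mkdir -p pics
cat > h.py <<'E'
from plant import *
import numpy as np, cv2
from scipy.spatial.transform import Rotation as R
def cam(s):
    f=200/np.tan(np.radians(s["vertical_fov"])/2); return f,s["cx"],s["cy"],np.array(s["extrinsics"])
def ray(s,u,v,fish=False):
    f,cx,cy,E=cam(s); a=(u-cx)/f; b=(v-cy)/f
    if fish:
        r=np.hypot(a,b); k=np.sin(r)/r if r>1e-9 else 1; d=np.array([a*k,-b*k,-np.cos(r)])
    else: d=np.array([a,-b,-1.])
    return E[:3,3],E[:3,:3]@d
def hit(s,u,v,z,fish=False):
    o,d=ray(s,u,v,fish); return (o+d*(z-o[2])/d[2])[:2]
def save(n,s): cv2.imwrite("pics/"+n+".png",cv2.cvtColor(s["img"],cv2.COLOR_RGB2BGR))
E
python3 - <<'E'
from h import *
import pickle
for n in("top","scene"):
    s=snapshot(n); save(n+"0",s); print(n,s["vertical_fov"],s["cx"],s["cy"],np.round(s["extrinsics"],3).tolist())
    pickle.dump(s,open(n+".pkl","wb"))
st=get_state();print(st["clock"],st["tool_pos"],st["eef_rot"],st["opening"])
E
```

```text
top 42.06824904900292 321.8880221399579 203.37847952233193 [[0.002, 0.989, -0.145, 0.292], [-1.0, 0.002, -0.003, 0.014], [-0.002, 0.145, 0.989, 1.233], [0.0, 0.0, 0.0, 1.0]]
scene 43.01786931561087 312.23081045127554 213.8910275089864 [[0.793, -0.468, 0.391, 1.01], [0.609, 0.602, -0.516, -0.728], [0.006, 0.647, 0.762, 1.108], [0.0, 0.0, 0.0, 1.0]]
0.1 [0.25513426 0.56995711 0.24899258] [ 2.08822934e-01  9.77953116e-01 -8.22146731e-04 -9.97330620e-05] 1.001869056947724
```

View pics/top0.png

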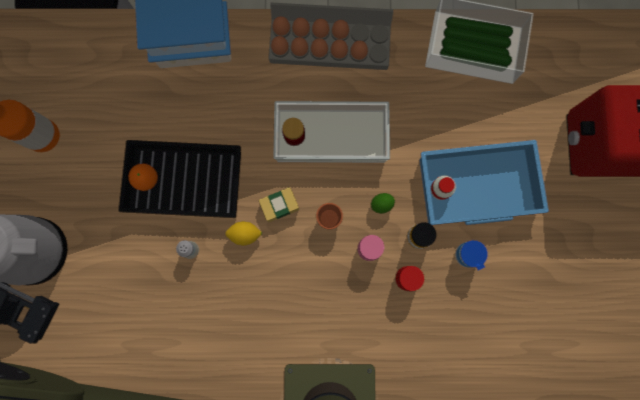

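View pics/scene0.png

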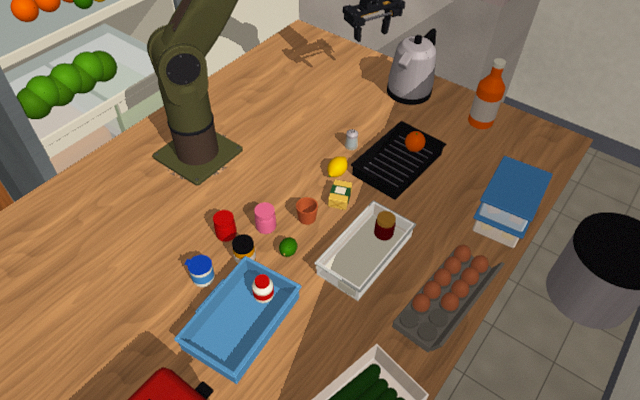

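The top view has image up = +x and left = +y. The fruit tray is at about (180,178), the rack at (332,131) and the bin at (484,182). Lemon is near (243,233), butter (279,204), lime (382,203), mustard (424,235), yoghurt (472,254), cup (329,215) and salt (185,247). I'll enlarge it to read these more exactly.

Run:
```python
import cv2
a=cv2.imread("pics/top0.png")
for n,x0,y0 in(("L",110,95),("R",355,125)):
    c=cv2.resize(a[y0:y0+190,x0:x0+200],None,fx=3,fy=3,interpolation=cv2.INTER_CUBIC)
    for i in range(0,200,20): cv2.putText(c,str(x0+i),(i*3,8),0,.3,(255,255,255),1); cv2.line(c,(i*3,10),(i*3,16),(255,255,255),1)
    for i in range(0,190,20): cv2.putText(c,str(y0+i),(0,i*3+4),0,.3,(255,255,255),1)
    cv2.imwrite(f"pics/top0{n}.png",c)
```

```text
(no output)
```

View pics/top0L.png

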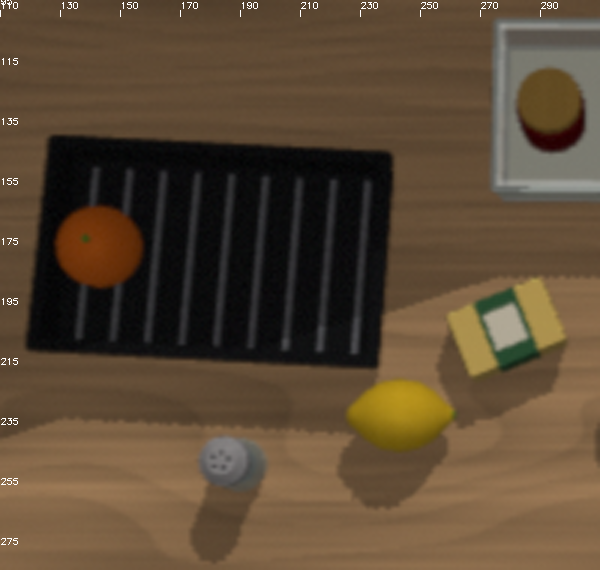

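View pics/top0R.png

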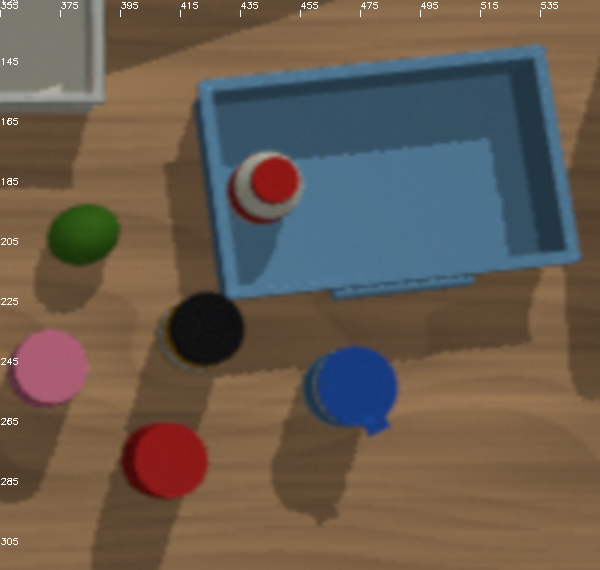

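The tray is tilted slightly. The lemon's long axis is horizontal in the image. The butter runs about 22° up to the right. The black mustard lid is close to the bin's lower-left corner, and the blue yoghurt lid has a tab at its lower right.

Run:
```python
from h import *
import pickle
s=pickle.load(open("top.pkl","rb"))
L=lambda p,z:hit(s,110+p[0]/3,95+p[1]/3,z)*1000
Rr=lambda p,z:hit(s,355+p[0]/3,125+p[1]/3,z)*1000
def box(n,c):
    c=np.array(c).astype(np.float32); r=cv2.minAreaRect(c)
    print(n,c.mean(0).round(1),np.round(r[1],1),"edges",[(np.linalg.norm(d).round(1),np.degrees(np.arctan2(d[1],d[0])).round(1)) for d in np.roll(c,-1,0)-c])
box("tray",[L(p,.045) for p in((48,136),(392,152),(378,367),(27,350))])
box("bin",[Rr(p,.055) for p in((197,82),(542,45),(580,262),(228,299))])
box("rack",[hit(s,*p,.055)*1000 for p in((274.5,102),(389,102.3),(389.5,158.5),(274.5,158.5))])
box("butter",[L(p,.036) for p in((447,316),(543,278),(566,338),(472,377))])
for n,f,p,z in(("lemon",L,(401,415),.0285),("lemA",L,(347,413),.0285),("lemB",L,(456,413),.0285),("salt",L,(223,461),.062),("orange",L,(99,247),.036),
 ("lime",Rr,(84,235),.024),("must",Rr,(207,329),.072),("yog",Rr,(356,385),.064),("pink",Rr,(52,367),.07),("red",Rr,(168,460),.07),("bottle",Rr,(274,180),.07),("yogtab",Rr,(377,430),.064)):
    print(n,f(p,z).round(1))
print("cup",hit(s,329,214,.056)*1000,"jam",hit(s,293,128.5,.071)*1000)
# lime / lemon blob
hsv=cv2.cvtColor(s["img"],cv2.COLOR_RGB2HSV)
for n,lo,hi,(x0,x1,y0,y1),z in(("lime",(38,120,30),(75,255,255),(365,400,188,218),.024),("lemon",(20,180,110),(32,255,255),(220,265,218,250),.0285)):
    m=cv2.inRange(hsv,lo,hi); k=np.zeros_like(m);k[y0:y1,x0:x1]=m[y0:y1,x0:x1]
    v,u=np.nonzero(k); P=np.array([hit(s,a,b,z) for a,b in zip(u,v)])*1000
    w,V=np.linalg.eigh(np.cov(P.T)); print(n,len(u),P.mean(0).round(1),(4*np.sqrt(w)).round(1),"axis deg",np.degrees(np.arctan2(V[1,1],V[0,1])).round(1))
st=get_state();Rm=R.from_quat(st["eef_rot"]).as_matrix();print(Rm.round(3))
```

```text
tray [524.8 346.9] [271.7 169.5] edges [(np.float32(270.4), np.float32(-92.6)), (np.float32(169.5), np.float32(177.8)), (np.float32(270.4), np.float32(87.3)), (np.float32(169.3), np.float32(-2.2))]
bin [ 515.8 -355. ] [170.8 270.2] edges [(np.float32(270.0), np.float32(-83.6)), (np.float32(170.8), np.float32(-173.6)), (np.float32(269.7), np.float32(96.1)), (np.float32(169.7), np.float32(6.5))]
rack [638.3  -5.2] [269.7 136.3] edges [(np.float32(269.7), np.float32(-90.1)), (np.float32(135.5), np.float32(179.6)), (np.float32(266.5), np.float32(90.1)), (np.float32(136.3), np.float32(0.9))]
butter [466.3 117.4] [51.7 80. ] edges [(np.float32(80.0), np.float32(-67.9)), (np.float32(50.6), np.float32(-158.7)), (np.float32(78.4), np.float32(112.9)), (np.float32(51.7), np.float32(23.1))]
lemon [398.5 199.1]
lemA [399.9 241. ]
lemB [400.1 156.6]
salt [360.7 326.6]
orange [528.9 437.3]
lime [ 470.2 -125.8]
must [ 392.5 -210.7]
yog [ 351.6 -322.3]
pink [364.1 -95.2]
red [ 295.9 -179.9]
bottle [ 505.7 -264.7]
yogtab [ 318.3 -336.5]
cup [440.64226094   1.37705075] jam [637.29362395  84.64151528]
lime 358 [ 471.9 -124.4] [45.2 56.4] axis deg 112.6
lemon 527 [402.3 200.8] [47.1 77.6] axis deg 89.6
[[-0.913  0.408 -0.001]
 [ 0.408  0.913 -0.002]
 [-0.    -0.002 -1.   ]]
```

```bash
cat > plan.py <<'E'
# python3 plan.py "x,y,z,psi;..." (mm,deg) -> rows in tool axes, from measured pose; psi = heading of the jaw line
import sys,json
from h import *
v=float(sys.argv[2]) if len(sys.argv)>2 else 4.5
st=get_state(); p=np.array(st["tool_pos"])*1000; y=R.from_quat(st["eef_rot"]).as_matrix()
a=np.arctan2(y[1,1],y[0,1]); print("t",round(st["clock"],1),"at",p.round(1),"psi",np.degrees(a).round(1),"tilt",y[:2,2].round(3),"open",round(st["opening"]*88.1,1),"F",np.round(st["contact_force"],1),"q",np.round(st["q"],2))
for t in sys.argv[1].split(";") if len(sys.argv)>1 else []:
    x,yy,z,h=map(float,t.split(",")); tgt=np.array([x,yy,z]); d=(np.radians(h)-a+np.pi/2)%np.pi-np.pi/2
    ah=a+d; n=int(max(np.ceil(np.linalg.norm(tgt-p)/10/v),np.ceil(abs(d)/.14),1)); n=-(-n//5)*5
    for i in range(n):
        w=(tgt-p)/(n-i)/10; c,s=np.cos(a),np.sin(a)
        r=np.round([-s*w[0]+c*w[1],c*w[0]+s*w[1],-w[2]],1); rz=round(-(ah-a)/(n-i),2)
        p=p+10*np.array([-s*r[0]+c*r[1],c*r[0]+s*r[1],-r[2]]); a-=rz
        if i%5==0: print()
        print(*r,rz)
    print("->",p.round(1),np.degrees(a).round(1))
E
python3 plan.py "400,201,160,0;400,201,20.5,0"
```

```text
t 0.1 at [255.1 570.  249. ] psi 65.9 tilt [-0.001 -0.002] open 88.3 F [-0.3 -0.1 -0.3] q [-1.12  0.69 -0.19  1.57  0.16  0.9  -0.22]

-2.8 -2.8 0.9 0.12
-3.1 -2.4 0.9 0.11
-3.4 -2.1 0.9 0.12
-3.6 -1.6 0.9 0.11
-3.8 -1.2 0.9 0.12

-3.9 -0.8 0.9 0.11
-4.0 -0.3 0.9 0.12
-3.9 0.1 0.9 0.11
-3.9 0.6 0.8 0.12
-3.9 1.0 0.9 0.11
-> [399.7 200.6 160. ] 0.0

0.0 0.0 2.8 0.0
0.0 0.0 2.8 0.0
0.0 0.0 2.8 0.0
0.0 0.0 2.8 0.0
0.0 0.0 2.7 0.0
-> [399.7 200.6  21. ] 0.0
```

Request:
send_rows(
  motion=[
    {"x":-2.8,"y":-2.8,"z":0.9,"rx":0,"ry":0,"rz":0.12,"jaw":8.8},
    {"x":-3.1,"y":-2.4,"z":0.9,"rx":0,"ry":0,"rz":0.11,"jaw":8.8},
    {"x":-3.4,"y":-2.1,"z":0.9,"rx":0,"ry":0,"rz":0.12,"jaw":8.8},
    {"x":-3.6,"y":-1.6,"z":0.9,"rx":0,"ry":0,"rz":0.11,"jaw":8.8},
    {"x":-3.8,"y":-1.2,"z":0.9,"rx":0,"ry":0,"rz":0.12,"jaw":8.8},
  ],
)

```text
clock: 0.6
tool_pos: [0.3278, 0.3845, 0.2043]
eef_rot: [0.482, 0.876, -0.0, 0.0]
contact_force: [0.8, -0.2, -0.5]
opening: 1.001
finger_force: 0.0
```

Request:
send_rows(
  motion=[
    {"x":-3.9,"y":-0.8,"z":0.9,"rx":0,"ry":0,"rz":0.11,"jaw":8.8},
    {"x":-4.0,"y":-0.3,"z":0.9,"rx":0,"ry":0,"rz":0.12,"jaw":8.8},
    {"x":-3.9,"y":0.1,"z":0.9,"rx":0,"ry":0,"rz":0.11,"jaw":8.8},
    {"x":-3.9,"y":0.6,"z":0.8,"rx":0,"ry":0,"rz":0.12,"jaw":8.8},
    {"x":-3.9,"y":1.0,"z":0.9,"rx":0,"ry":0,"rz":0.11,"jaw":8.8},
  ],
)

```text
clock: 1.1
tool_pos: [0.4003, 0.2, 0.1604]
eef_rot: [0.709, 0.706, 0.0, 0.0]
contact_force: [0.4, -0.4, -0.5]
opening: 0.996
finger_force: 0.0
```

```bash
python3 plan.py "400,201,160,0;400,201,20.5,0"
```

```text
t 1.1 at [400.3 200.  160.4] psi -0.2 tilt [0. 0.] open 87.7 F [ 0.4 -0.4 -0.5] q [-0.59  0.63  0.04  2.18 -0.07  0.33 -0.49]

0.0 -0.0 0.0 -0.0
0.0 -0.0 0.0 -0.0
0.0 -0.0 0.0 -0.0
0.1 -0.0 0.0 -0.0
0.0 -0.0 0.0 -0.0
-> [400.3 201.  160.4] -0.2

0.0 -0.0 2.8 -0.0
0.0 -0.0 2.8 -0.0
0.0 -0.0 2.8 -0.0
0.0 -0.0 2.8 -0.0
0.0 -0.0 2.8 -0.0
-> [400.3 201.   20.4] -0.2
```

Request:
send_rows(
  motion=[
    {"z":2.8,"x":0.1},
    {"z":2.8},
    {"z":2.8},
    {"z":2.8},
    {"z":2.8},
  ],
)

```text
schema error: expected keys x, y, z, rx, ry, rz, jaw
```

Request:
send_rows(
  motion=[
    {"jaw":5.0},
    {"jaw":5.0},
    {"jaw":5.0},
    {"jaw":5.0},
    {"jaw":5.0},
  ],
  grip_force=18,
)

```text
schema error: expected keys x, y, z, rx, ry, rz, jaw
```

```bash
python3 plan.py "400,201,110,0;525,352,110,-2.6;525,352,25,-2.6"
```

```text
t 1.1 at [400.3 200.  160.4] psi -0.2 tilt [0. 0.] open 87.7 F [ 0.4 -0.4 -0.5] q [-0.59  0.63  0.04  2.18 -0.07  0.33 -0.49]

0.0 -0.0 1.0 -0.0
0.0 -0.0 1.0 -0.0
0.0 -0.0 1.0 -0.0
0.1 -0.0 1.0 -0.0
0.0 -0.0 1.0 -0.0
-> [400.3 201.  110.4] -0.2

3.0 2.5 0.0 0.01
3.1 2.4 0.0 0.01
3.1 2.4 0.0 0.01
3.1 2.4 0.0 0.01
3.1 2.4 0.0 0.0
-> [525.  352.  110.4] -2.5

-0.0 -0.0 1.7 0.0
-0.0 -0.0 1.7 0.0
-0.0 -0.0 1.7 0.0
-0.0 -0.0 1.7 0.0
-0.0 -0.0 1.7 0.0
-> [525.  352.   25.4] -2.5
```

All keys are required.

Request:
send_rows(
  motion=[
    {"x":0.1,"y":0,"z":2.8,"rx":0,"ry":0,"rz":0,"jaw":8.8},
    {"x":0,"y":0,"z":2.8,"rx":0,"ry":0,"rz":0,"jaw":8.8},
    {"x":0,"y":0,"z":2.8,"rx":0,"ry":0,"rz":0,"jaw":8.8},
    {"x":0,"y":0,"z":2.8,"rx":0,"ry":0,"rz":0,"jaw":8.8},
    {"x":0,"y":0,"z":2.8,"rx":0,"ry":0,"rz":0,"jaw":8.8},
  ],
)

```text
clock: 1.6
tool_pos: [0.4047, 0.2046, 0.0255]
eef_rot: [0.707, 0.707, -0.011, -0.003]
contact_force: [0.3, 0.3, 1.0]
opening: 0.998
finger_force: 0.0
```

Request:
send_rows(
  motion=[
    {"x":0,"y":0,"z":0,"rx":0,"ry":0,"rz":0,"jaw":5},
    {"x":0,"y":0,"z":0,"rx":0,"ry":0,"rz":0,"jaw":5},
    {"x":0,"y":0,"z":0,"rx":0,"ry":0,"rz":0,"jaw":5},
    {"x":0,"y":0,"z":0,"rx":0,"ry":0,"rz":0,"jaw":5},
    {"x":0,"y":0,"z":0,"rx":0,"ry":0,"rz":0,"jaw":5},
  ],
  grip_force=18,
)

```text
clock: 2.1
tool_pos: [0.4076, 0.2061, 0.0281]
eef_rot: [0.707, 0.707, -0.007, -0.002]
contact_force: [-0.5, -0.9, 2.5]
opening: 0.624
finger_force: 18.0
```

```bash
python3 plan.py "400,201,120,0;525,352,120,-2.6;525,352,25,-2.6"
```

```text
t 2.1 at [407.6 206.1  28.1] psi -0.0 tilt [-0.012 -0.006] open 55.0 F [-0.5 -0.9  2.5] q [-0.57  0.92  0.    2.19 -0.09  0.04 -0.48]

-0.1 -0.2 -1.8 -0.0
-0.1 -0.1 -1.8 -0.0
-0.1 -0.2 -1.9 -0.0
-0.1 -0.1 -1.8 -0.0
-0.1 -0.2 -1.9 -0.0
-> [399.6 201.1 120.1] -0.0

3.0 2.5 0.0 0.01
3.0 2.5 0.0 0.01
3.1 2.4 0.0 0.01
3.1 2.4 0.0 0.01
3.1 2.4 0.0 0.01
-> [524.7 351.6 120.1] -2.9

0.0 0.0 1.9 -0.0
0.0 0.0 1.9 -0.0
0.0 0.0 1.9 -0.0
0.0 0.0 1.9 -0.0
0.0 0.0 1.9 -0.0
-> [524.7 351.6  25.1] -2.9
```

Request:
send_rows(
  motion=[
    {"x":0,"y":0,"z":-1.0,"rx":0,"ry":0,"rz":0,"jaw":5},
    {"x":0,"y":0,"z":-2,"rx":0,"ry":0,"rz":0,"jaw":5},
    {"x":0,"y":0,"z":-2,"rx":0,"ry":0,"rz":0,"jaw":5},
    {"x":0,"y":0,"z":-2,"rx":0,"ry":0,"rz":0,"jaw":5},
    {"x":0,"y":0,"z":-2,"rx":0,"ry":0,"rz":0,"jaw":5},
  ],
)

```text
clock: 2.6
tool_pos: [0.4083, 0.2064, 0.1187]
eef_rot: [0.707, 0.707, -0.007, -0.002]
contact_force: [0.7, -0.2, -1.0]
opening: 0.625
finger_force: 18.0
```

```bash
python3 plan.py "525,352,118,-2.6;525,352,38,-2.6"
```

```text
t 2.6 at [408.3 206.4 118.7] psi -0.0 tilt [-0.014 -0.007] open 55.0 F [ 0.7 -0.2 -1. ] q [-0.59  0.73  0.03  2.17 -0.09  0.26 -0.48]

2.9 2.3 0.0 0.01
2.9 2.3 0.0 0.01
3.0 2.3 0.0 0.01
3.0 2.3 0.0 0.01
3.0 2.2 0.1 0.01
-> [525.2 352.1 117.7] -2.9

-0.0 -0.0 1.6 -0.0
-0.0 -0.0 1.6 -0.0
-0.0 -0.0 1.6 -0.0
-0.0 -0.0 1.6 -0.0
-0.0 -0.0 1.6 -0.0
-> [525.2 352.1  37.7] -2.9
```

Request:
send_rows(
  motion=[
    {"x":2.9,"y":2.3,"z":0,"rx":-0.014,"ry":0.007,"rz":0.01,"jaw":5},
    {"x":2.9,"y":2.3,"z":0,"rx":0,"ry":0,"rz":0.01,"jaw":5},
    {"x":3,"y":2.3,"z":0,"rx":0,"ry":0,"rz":0.01,"jaw":5},
    {"x":3,"y":2.3,"z":0,"rx":0,"ry":0,"rz":0.01,"jaw":5},
    {"x":3,"y":2.2,"z":0.1,"rx":0,"ry":0,"rz":0.01,"jaw":5},
  ],
)

```text
clock: 3.1
tool_pos: [0.526, 0.3533, 0.1168]
eef_rot: [0.725, 0.689, 0.0, 0.0]
contact_force: [0.5, 0.2, -0.5]
opening: 0.627
finger_force: 18.0
```

Request:
send_rows(
  motion=[
    {"x":0,"y":0,"z":1.6,"rx":0,"ry":0,"rz":0,"jaw":5},
    {"x":0,"y":0,"z":1.6,"rx":0,"ry":0,"rz":0,"jaw":5},
    {"x":0,"y":0,"z":1.6,"rx":0,"ry":0,"rz":0,"jaw":5},
    {"x":0,"y":0,"z":1.6,"rx":0,"ry":0,"rz":0,"jaw":5},
    {"x":0,"y":0,"z":1.6,"rx":0,"ry":0,"rz":0,"jaw":5},
  ],
)

```text
clock: 3.6
tool_pos: [0.5249, 0.3511, 0.0342]
eef_rot: [0.725, 0.689, -0.001, 0.0]
contact_force: [0.3, 0.0, -1.2]
opening: 0.633
finger_force: 18.0
```

Request:
send_rows(
  motion=[
    {"x":0,"y":0,"z":0.2,"rx":0,"ry":0,"rz":0,"jaw":5},
    {"x":0,"y":0,"z":0.2,"rx":0,"ry":0,"rz":0,"jaw":5},
    {"x":0,"y":0,"z":0.1,"rx":0,"ry":0,"rz":0,"jaw":5},
    {"x":0,"y":0,"z":0,"rx":0,"ry":0,"rz":0,"jaw":5},
    {"x":0,"y":0,"z":0,"rx":0,"ry":0,"rz":0,"jaw":5},
  ],
)

```text
clock: 4.1
tool_pos: [0.5245, 0.3517, 0.0317]
eef_rot: [0.725, 0.689, -0.001, -0.0]
contact_force: [-3.3, -2.4, 9.6]
opening: 0.627
finger_force: 18.0
```

```bash
python3 plan.py; python3 -c "
from h import *
save('w1',snapshot('wrist'))"
```

```text
t 4.1 at [524.5 351.7  31.7] psi -2.9 tilt [-0.002 -0.001] open 55.2 F [-3.3 -2.4  9.6] q [-0.7   1.    0.08  1.67 -0.14  0.48 -0.59]
```

View pics/w1.png

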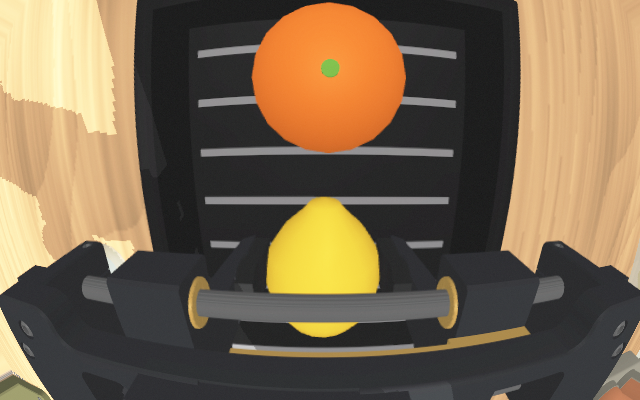

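The wrist view shows the lemon at (322,270), held between the jaws on the tray floor and clear of the orange at (328,78). Releasing it.

Request:
send_rows(
  motion=[
    {"x":0,"y":0,"z":0,"rx":0,"ry":0,"rz":0,"jaw":6},
    {"x":0,"y":0,"z":0,"rx":0,"ry":0,"rz":0,"jaw":6.5},
    {"x":0,"y":0,"z":0,"rx":0,"ry":0,"rz":0,"jaw":7.2},
    {"x":0,"y":0,"z":0,"rx":0,"ry":0,"rz":0,"jaw":7.2},
    {"x":0,"y":0,"z":-0.5,"rx":0,"ry":0,"rz":0,"jaw":7.2},
  ],
)

```text
clock: 4.65
tool_pos: [0.5251, 0.3519, 0.0351]
eef_rot: [0.725, 0.689, -0.001, 0.0]
contact_force: [0.1, 0.0, -0.5]
opening: 0.822
finger_force: 0.0
```

Request:
send_rows(
  motion=[
    {"x":0,"y":0,"z":-1,"rx":0,"ry":0,"rz":0,"jaw":7.2},
    {"x":0,"y":0,"z":-2,"rx":0,"ry":0,"rz":0,"jaw":7.2},
    {"x":0,"y":0,"z":-3,"rx":0,"ry":0,"rz":0,"jaw":8},
    {"x":0,"y":0,"z":-3,"rx":0,"ry":0,"rz":0,"jaw":8.8},
    {"x":0,"y":0,"z":-3,"rx":0,"ry":0,"rz":0,"jaw":8.8},
  ],
)

```text
clock: 5.15
tool_pos: [0.5256, 0.3522, 0.1577]
eef_rot: [0.725, 0.689, 0.0, 0.0]
contact_force: [0.8, 0.4, 0.3]
opening: 0.995
finger_force: 0.0
```

```bash
python3 plan.py "471,-125,120,22.5;471,-125,18,22.5" 4.8
```

```text
t 5.2 at [525.6 352.2 157.7] psi -2.9 tilt [0.001 0.   ] open 87.7 F [0.8 0.4 0.3] q [-0.72  0.81  0.11  1.63 -0.12  0.7  -0.6 ]

-3.2 -0.2 0.3 -0.03
-3.2 -0.3 0.2 -0.03
-3.2 -0.4 0.3 -0.03
-3.2 -0.5 0.2 -0.03
-3.1 -0.6 0.3 -0.03

-3.1 -0.7 0.2 -0.03
-3.1 -0.8 0.3 -0.03
-3.1 -0.9 0.2 -0.03
-3.1 -0.9 0.3 -0.03
-3.0 -1.0 0.2 -0.03

-3.0 -1.1 0.3 -0.03
-3.0 -1.2 0.2 -0.03
-2.9 -1.3 0.3 -0.03
-2.9 -1.4 0.2 -0.03
-2.8 -1.6 0.3 -0.02
-> [ 470.8 -125.5  119.7] 22.3

0.0 0.0 2.0 -0.0
0.0 0.0 2.0 -0.0
0.0 0.0 2.1 -0.0
0.0 0.0 2.0 -0.0
0.0 0.0 2.1 -0.0
-> [ 470.8 -125.5   17.7] 22.3
```

Request:
send_rows(
  motion=[
    {"x":-3.2,"y":-0.2,"z":0.3,"rx":0,"ry":0,"rz":-0.03,"jaw":8.8},
    {"x":-3.2,"y":-0.3,"z":0.2,"rx":0,"ry":0,"rz":-0.03,"jaw":8.8},
    {"x":-3.2,"y":-0.4,"z":0.3,"rx":0,"ry":0,"rz":-0.03,"jaw":8.8},
    {"x":-3.2,"y":-0.5,"z":0.2,"rx":0,"ry":0,"rz":-0.03,"jaw":8.8},
    {"x":-3.1,"y":-0.6,"z":0.3,"rx":0,"ry":0,"rz":-0.03,"jaw":8.8},
  ],
)

```text
clock: 5.65
tool_pos: [0.5072, 0.1916, 0.1436]
eef_rot: [0.67, 0.742, 0.001, 0.001]
contact_force: [0.4, 0.1, 0.6]
opening: 0.998
finger_force: 0.0
```

Request:
send_rows(
  motion=[
    {"x":-3.1,"y":-0.7,"z":0.2,"rx":0,"ry":0,"rz":-0.03,"jaw":8.8},
    {"x":-3.1,"y":-0.8,"z":0.3,"rx":0,"ry":0,"rz":-0.03,"jaw":8.8},
    {"x":-3.1,"y":-0.9,"z":0.2,"rx":0,"ry":0,"rz":-0.03,"jaw":8.8},
    {"x":-3.1,"y":-0.9,"z":0.3,"rx":0,"ry":0,"rz":-0.03,"jaw":8.8},
    {"x":-3.0,"y":-1.0,"z":0.2,"rx":0,"ry":0,"rz":-0.03,"jaw":8.8},
  ],
)

```text
clock: 6.15
tool_pos: [0.4894, 0.0325, 0.1314]
eef_rot: [0.613, 0.79, 0.0, 0.001]
contact_force: [-0.2, -0.5, -0.2]
opening: 1.003
finger_force: 0.0
```

Request:
send_rows(
  motion=[
    {"x":-3.0,"y":-1.1,"z":0.3,"rx":0,"ry":0,"rz":-0.03,"jaw":8.8},
    {"x":-3.0,"y":-1.2,"z":0.2,"rx":0,"ry":0,"rz":-0.03,"jaw":8.8},
    {"x":-2.9,"y":-1.3,"z":0.3,"rx":0,"ry":0,"rz":-0.03,"jaw":8.8},
    {"x":-2.9,"y":-1.4,"z":0.2,"rx":0,"ry":0,"rz":-0.03,"jaw":8.8},
    {"x":-2.8,"y":-1.6,"z":0.3,"rx":0,"ry":0,"rz":-0.02,"jaw":8.8},
  ],
)

```text
clock: 6.65
tool_pos: [0.4713, -0.1272, 0.1184]
eef_rot: [0.556, 0.831, 0.0, 0.001]
contact_force: [0.5, 0.1, 0.3]
opening: 0.997
finger_force: 0.0
```

```bash
python3 plan.py "471,-125,18,22.5"; python3 -c "
from h import *
save('w2',snapshot('wrist'))"
```

```text
t 6.7 at [ 471.3 -127.2  118.4] psi 22.4 tilt [ 0.002 -0.001] open 87.9 F [0.5 0.1 0.3] q [ 0.24  0.74 -0.12  2.09  0.26  0.32  0.3 ]

0.0 0.0 2.0 -0.0
0.1 0.0 2.0 -0.0
0.0 0.0 2.0 -0.0
0.1 0.0 2.0 -0.0
0.0 0.1 2.0 -0.0
-> [ 471.4 -124.9   18.4] 22.4
```

View pics/w2.png

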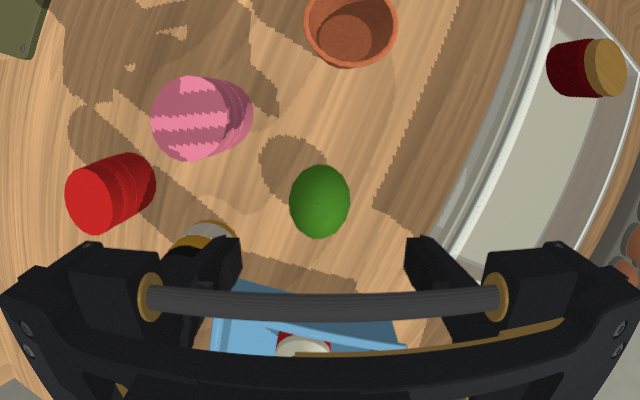

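The lime is centred between the fingers at (320,200) with its axis along tool x. Going down to grasp it.

Request:
send_rows(
  motion=[
    {"x":0,"y":0,"z":2,"rx":0,"ry":0,"rz":0,"jaw":8.8},
    {"x":0.1,"y":0,"z":2,"rx":0,"ry":0,"rz":0,"jaw":8.8},
    {"x":0,"y":0,"z":2,"rx":0,"ry":0,"rz":0,"jaw":8.8},
    {"x":0.1,"y":0,"z":2,"rx":0,"ry":0,"rz":0,"jaw":8.8},
    {"x":0,"y":0,"z":2,"rx":0,"ry":0,"rz":0,"jaw":8.8},
  ],
)

```text
clock: 7.2
tool_pos: [0.4709, -0.1237, 0.0176]
eef_rot: [0.557, 0.831, 0.0, 0.001]
contact_force: [1.3, 1.4, 7.4]
opening: 1.002
finger_force: 0.0
```

Request:
send_rows(
  motion=[
    {"x":0,"y":0,"z":0,"rx":0,"ry":0,"rz":0,"jaw":4},
    {"x":0,"y":0,"z":0,"rx":0,"ry":0,"rz":0,"jaw":4},
    {"x":0,"y":0,"z":0,"rx":0,"ry":0,"rz":0,"jaw":4},
    {"x":0,"y":0,"z":0,"rx":0,"ry":0,"rz":0,"jaw":4},
    {"x":0,"y":0,"z":0,"rx":0,"ry":0,"rz":0,"jaw":4},
  ],
  grip_force=15,
)

```text
clock: 7.7
tool_pos: [0.4703, -0.1239, 0.0184]
eef_rot: [0.557, 0.831, 0.0, 0.001]
contact_force: [-0.9, 0.4, 2.1]
opening: 0.569
finger_force: 0.3
```

Request:
send_rows(
  motion=[
    {"x":0,"y":0,"z":-1,"rx":0,"ry":0,"rz":0,"jaw":4},
    {"x":0,"y":0,"z":-2,"rx":0,"ry":0,"rz":0,"jaw":4},
    {"x":0,"y":0,"z":-3,"rx":0,"ry":0,"rz":0,"jaw":4},
    {"x":0,"y":0,"z":-3,"rx":0,"ry":0,"rz":0,"jaw":4},
    {"x":0,"y":0,"z":-3,"rx":0,"ry":0,"rz":0,"jaw":4},
  ],
)

```text
clock: 8.2
tool_pos: [0.4697, -0.1237, 0.1394]
eef_rot: [0.557, 0.831, -0.0, 0.0]
contact_force: [0.0, 0.2, -0.5]
opening: 0.526
finger_force: 15.0
```

```bash
python3 plan.py "521.5,272,130,-2.6;521.5,272,28,-2.6" 4.8
```

```text
t 8.2 at [ 469.7 -123.7  139.4] psi 22.3 tilt [ 0. -0.] open 46.3 F [ 0.   0.2 -0.5] q [ 0.25  0.7  -0.14  2.08  0.26  0.38  0.29]

3.5 2.0 0.1 0.04
3.5 1.8 0.1 0.04
3.6 1.7 0.1 0.04
3.7 1.6 0.1 0.05
3.7 1.4 0.1 0.04

3.8 1.2 0.1 0.05
3.9 1.0 0.1 0.04
3.9 0.9 0.1 0.05
3.9 0.7 0.1 0.04
4.0 0.5 0.0 0.05
-> [521.9 272.3 130.4] -2.9

-0.0 -0.0 2.0 -0.0
-0.0 -0.0 2.1 -0.0
-0.0 -0.0 2.0 -0.0
-0.0 -0.0 2.1 -0.0
-0.0 -0.0 2.0 -0.0
-> [521.9 272.3  28.4] -2.9
```

Request:
send_rows(
  motion=[
    {"x":3.5,"y":2.0,"z":0.1,"rx":0,"ry":0,"rz":0.04,"jaw":4},
    {"x":3.5,"y":1.8,"z":0.1,"rx":0,"ry":0,"rz":0.04,"jaw":4},
    {"x":3.6,"y":1.7,"z":0.1,"rx":0,"ry":0,"rz":0.04,"jaw":4},
    {"x":3.7,"y":1.6,"z":0.1,"rx":0,"ry":0,"rz":0.05,"jaw":4},
    {"x":3.7,"y":1.4,"z":0.1,"rx":0,"ry":0,"rz":0.04,"jaw":4},
  ],
)

```text
clock: 8.7
tool_pos: [0.4963, 0.0756, 0.1334]
eef_rot: [0.641, 0.767, 0.0, 0.0]
contact_force: [-0.3, 0.4, -0.6]
opening: 0.529
finger_force: 15.0
```

Request:
send_rows(
  motion=[
    {"x":3.8,"y":1.2,"z":0.1,"rx":0,"ry":0,"rz":0.05,"jaw":4},
    {"x":3.9,"y":1.0,"z":0.1,"rx":0,"ry":0,"rz":0.04,"jaw":4},
    {"x":3.9,"y":0.9,"z":0.1,"rx":0,"ry":0,"rz":0.05,"jaw":4},
    {"x":3.9,"y":0.7,"z":0.1,"rx":0,"ry":0,"rz":0.04,"jaw":4},
    {"x":3.7,"y":0.5,"z":0,"rx":0,"ry":0,"rz":0.05,"jaw":4},
  ],
)

```text
clock: 9.2
tool_pos: [0.5218, 0.2714, 0.1293]
eef_rot: [0.725, 0.689, 0.0, -0.0]
contact_force: [0.2, -0.4, -0.2]
opening: 0.527
finger_force: 15.0
```

```bash
python3 plan.py "521.5,270,40,-2.6" 4.8;  python3 -c "
from h import *
save('w3',snapshot('wrist'))"
```

```text
t 9.2 at [521.8 271.4 129.3] psi -2.9 tilt [-0.     0.001] open 46.5 F [ 0.2 -0.4 -0.2] q [-0.6   0.81  0.08  1.79 -0.11  0.55 -0.51]

-0.0 -0.0 1.8 -0.0
-0.0 -0.0 1.8 -0.0
-0.0 -0.0 1.8 -0.0
-0.1 -0.0 1.8 -0.0
-0.0 -0.0 1.7 -0.01
-> [521.7 270.4  40.3] -2.4
```

View pics/w3.png

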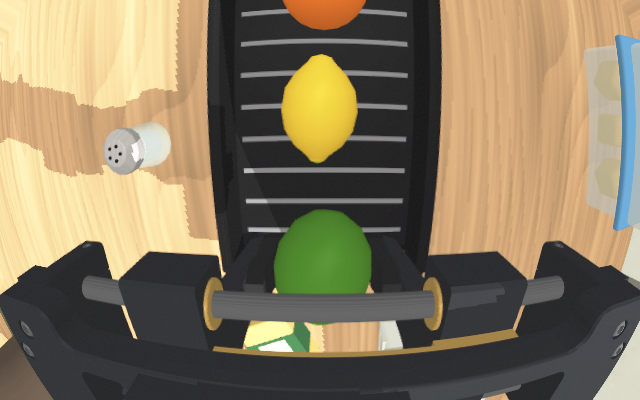

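The lime is held at (322,265), and the lemon at (320,108) is resting in the tray.

Request:
send_rows(
  motion=[
    {"x":0,"y":0,"z":2.3,"rx":0,"ry":0,"rz":0,"jaw":4},
    {"x":0,"y":0,"z":2.3,"rx":0,"ry":0,"rz":0,"jaw":4},
    {"x":-0.1,"y":0,"z":2.3,"rx":0,"ry":0,"rz":0,"jaw":4},
    {"x":0,"y":0,"z":2.0,"rx":0,"ry":0,"rz":0,"jaw":4},
    {"x":0,"y":0,"z":1,"rx":0,"ry":0,"rz":0,"jaw":4},
  ],
)

```text
clock: 9.75
tool_pos: [0.5212, 0.2677, 0.0286]
eef_rot: [0.725, 0.689, -0.001, -0.0]
contact_force: [0.5, -0.5, 0.3]
opening: 0.527
finger_force: 15.0
```

Request:
send_rows(
  motion=[
    {"x":0,"y":0,"z":0.3,"rx":0,"ry":0,"rz":0,"jaw":4},
    {"x":0,"y":0,"z":0.2,"rx":0,"ry":0,"rz":0,"jaw":4},
    {"x":0,"y":0,"z":0.1,"rx":0,"ry":0,"rz":0,"jaw":4},
    {"x":0,"y":0,"z":0,"rx":0,"ry":0,"rz":0,"jaw":4},
    {"x":0,"y":0,"z":0,"rx":0,"ry":0,"rz":0,"jaw":4},
  ],
)

```text
clock: 10.25
tool_pos: [0.5227, 0.2686, 0.0245]
eef_rot: [0.725, 0.689, 0.001, 0.0]
contact_force: [-0.3, -0.0, 3.5]
opening: 0.527
finger_force: 15.0
```

Request:
send_rows(
  motion=[
    {"x":0,"y":0,"z":0.1,"rx":0,"ry":0,"rz":0,"jaw":5},
    {"x":0,"y":0,"z":0,"rx":0,"ry":0,"rz":0,"jaw":5.6},
    {"x":0,"y":0,"z":0,"rx":0,"ry":0,"rz":0,"jaw":6.4},
    {"x":0,"y":0,"z":0,"rx":0,"ry":0,"rz":0,"jaw":6.4},
    {"x":0,"y":0,"z":-0.5,"rx":0,"ry":0,"rz":0,"jaw":6.4},
  ],
)

```text
clock: 10.75
tool_pos: [0.5217, 0.2681, 0.0272]
eef_rot: [0.725, 0.689, -0.001, -0.0]
contact_force: [-0.3, -0.1, -0.2]
opening: 0.725
finger_force: 0.0
```

Request:
send_rows(
  motion=[
    {"x":0,"y":0,"z":-1,"rx":0,"ry":0,"rz":0,"jaw":6.4},
    {"x":0,"y":0,"z":-2,"rx":0,"ry":0,"rz":0,"jaw":6.6},
    {"x":0,"y":0,"z":-2.5,"rx":0,"ry":0,"rz":0,"jaw":8},
    {"x":0,"y":0,"z":-2.5,"rx":0,"ry":0,"rz":0,"jaw":8.8},
    {"x":0,"y":0,"z":-2,"rx":0,"ry":0,"rz":0,"jaw":8.8},
  ],
)

```text
clock: 11.25
tool_pos: [0.5226, 0.2685, 0.1299]
eef_rot: [0.725, 0.689, 0.001, 0.0]
contact_force: [0.0, -0.1, 0.9]
opening: 0.983
finger_force: 0.0
```

```bash
python3 plan.py "466.5,117.5,110,22.5;466.5,117.5,16,22.5" 4.8
```

```text
t 11.2 at [522.6 268.5 129.9] psi -2.9 tilt [0.002 0.001] open 86.6 F [ 0.  -0.1  0.9] q [-0.6   0.8   0.08  1.79 -0.11  0.55 -0.5 ]

-3.1 -1.0 0.4 -0.09
-3.0 -1.2 0.4 -0.09
-2.8 -1.5 0.4 -0.09
-2.7 -1.8 0.4 -0.09
-2.5 -1.9 0.4 -0.08
-> [466.9 118.  109.9] 22.3

-0.0 -0.0 1.9 -0.0
-0.0 -0.0 1.9 -0.0
-0.0 -0.0 1.9 -0.0
-0.0 -0.0 1.8 -0.0
-0.0 -0.1 1.9 -0.0
-> [465.9 117.6  15.9] 22.3
```

Request:
send_rows(
  motion=[
    {"x":-3.1,"y":-1.0,"z":0.4,"rx":0,"ry":0,"rz":-0.09,"jaw":8.8},
    {"x":-3.0,"y":-1.2,"z":0.4,"rx":0,"ry":0,"rz":-0.09,"jaw":8.8},
    {"x":-2.8,"y":-1.5,"z":0.4,"rx":0,"ry":0,"rz":-0.09,"jaw":8.8},
    {"x":-2.7,"y":-1.8,"z":0.4,"rx":0,"ry":0,"rz":-0.09,"jaw":8.8},
    {"x":-2.5,"y":-1.9,"z":0.4,"rx":0,"ry":0,"rz":-0.08,"jaw":8.8},
  ],
)

```text
clock: 11.75
tool_pos: [0.4662, 0.1167, 0.1084]
eef_rot: [0.555, 0.832, 0.001, 0.001]
contact_force: [1.1, -0.9, 1.0]
opening: 0.999
finger_force: 0.0
```

```bash
python3 plan.py "466.5,117.5,16,22.5" 4.8;  python3 -c "
from h import *
save('w4',snapshot('wrist'))"
```

```text
t 11.8 at [466.2 116.7 108.4] psi 22.6 tilt [0.001 0.   ] open 88.0 F [ 1.1 -0.9  1. ] q [-0.31  0.76 -0.05  2.12  0.13  0.27 -0.08]

0.0 0.0 1.8 0.0
0.0 0.0 1.9 0.0
0.0 0.0 1.8 0.0
0.0 0.0 1.9 0.0
0.1 0.1 1.8 0.0
-> [466.7 118.   16.4] 22.6
```

View pics/w4.png

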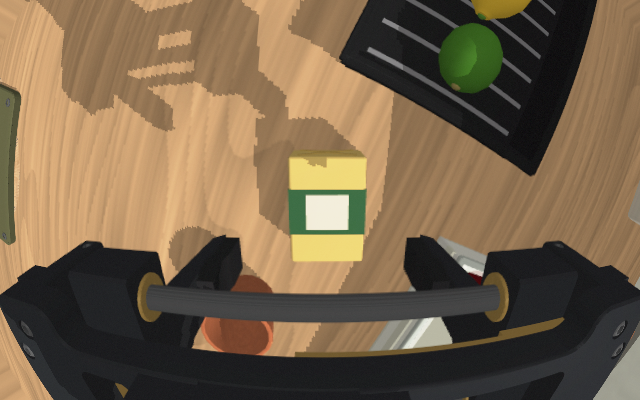

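The butter at (327,207) is squared up between the fingers, and the lime is in the tray at (471,58).

Request:
send_rows(
  motion=[
    {"x":0,"y":0,"z":1.8,"rx":0,"ry":0,"rz":0,"jaw":8.8},
    {"x":0.1,"y":0,"z":1.9,"rx":0,"ry":0,"rz":0,"jaw":8.8},
    {"x":0,"y":0,"z":1.8,"rx":0,"ry":0,"rz":0,"jaw":8.8},
    {"x":0,"y":0.1,"z":1.9,"rx":0,"ry":0,"rz":0,"jaw":8.8},
    {"x":0,"y":0,"z":1.8,"rx":0,"ry":0,"rz":0,"jaw":8.8},
  ],
)

```text
clock: 12.3
tool_pos: [0.4679, 0.1194, 0.0156]
eef_rot: [0.557, 0.831, 0.001, 0.001]
contact_force: [0.6, 1.1, -0.6]
opening: 1.0
finger_force: 0.0
```

Request:
send_rows(
  motion=[
    {"x":0,"y":0,"z":0,"rx":0,"ry":0,"rz":0,"jaw":4.8},
    {"x":0,"y":0,"z":0,"rx":0,"ry":0,"rz":0,"jaw":4.8},
    {"x":0,"y":0,"z":0,"rx":0,"ry":0,"rz":0,"jaw":4.8},
    {"x":0,"y":0,"z":0,"rx":0,"ry":0,"rz":0,"jaw":4.8},
    {"x":0,"y":0,"z":0,"rx":0,"ry":0,"rz":0,"jaw":4.8},
  ],
  grip_force=22,
)

```text
clock: 12.8
tool_pos: [0.4678, 0.1194, 0.0165]
eef_rot: [0.557, 0.831, 0.001, 0.001]
contact_force: [0.0, 0.1, 4.6]
opening: 0.608
finger_force: 22.0
```

Request:
send_rows(
  motion=[
    {"x":0,"y":0,"z":0,"rx":0,"ry":0,"rz":0,"jaw":4.8},
    {"x":0,"y":0,"z":-2,"rx":0,"ry":0,"rz":0,"jaw":4.8},
    {"x":0,"y":0,"z":-3,"rx":0,"ry":0,"rz":0,"jaw":4.8},
    {"x":0,"y":0,"z":-4,"rx":0,"ry":0,"rz":0,"jaw":4.8},
    {"x":0,"y":0,"z":-3,"rx":0,"ry":0,"rz":0,"jaw":4.8},
  ],
)

```text
clock: 13.3
tool_pos: [0.4668, 0.119, 0.1374]
eef_rot: [0.557, 0.831, 0.0, 0.0]
contact_force: [0.8, -0.7, -2.1]
opening: 0.613
finger_force: 22.0
```

```bash
python3 plan.py "524,-427,130,6.3;524,-427,28,6.3" 4.9
```

```text
t 13.3 at [466.8 119.  137.4] psi 22.3 tilt [0.001 0.   ] open 54.0 F [ 0.8 -0.7 -2.1] q [-0.3   0.7  -0.07  2.1   0.13  0.35 -0.08]

-3.5 -1.0 0.0 0.02
-3.5 -1.0 0.1 0.02
-3.6 -0.9 0.0 0.02
-3.6 -0.8 0.1 0.02
-3.6 -0.7 0.0 0.02

-3.6 -0.7 0.1 0.02
-3.6 -0.6 0.0 0.02
-3.6 -0.5 0.1 0.02
-3.6 -0.5 0.0 0.02
-3.6 -0.4 0.1 0.02

-3.7 -0.3 0.0 0.02
-3.6 -0.2 0.1 0.01
-3.7 -0.2 0.0 0.02
-3.7 -0.2 0.1 0.01
-3.6 -0.1 0.0 0.02
-> [ 523.8 -426.9  130.4] 6.3

-0.0 0.0 2.0 -0.0
-0.0 0.0 2.1 -0.0
-0.0 0.0 2.0 -0.0
-0.0 0.0 2.1 -0.0
-0.0 0.0 2.0 -0.0
-> [ 523.8 -426.9   28.4] 6.3
```

Request:
send_rows(
  motion=[
    {"x":-3.5,"y":-1.0,"z":0,"rx":0,"ry":0,"rz":0.02,"jaw":4.8},
    {"x":-3.5,"y":-1.0,"z":0.1,"rx":0,"ry":0,"rz":0.02,"jaw":4.8},
    {"x":-3.6,"y":-0.9,"z":0,"rx":0,"ry":0,"rz":0.02,"jaw":4.8},
    {"x":-3.6,"y":-0.8,"z":0.1,"rx":0,"ry":0,"rz":0.02,"jaw":4.8},
    {"x":-3.6,"y":-0.7,"z":0,"rx":0,"ry":0,"rz":0.02,"jaw":4.8},
  ],
)

```text
clock: 13.8
tool_pos: [0.4862, -0.0648, 0.1336]
eef_rot: [0.598, 0.802, -0.0, -0.0]
contact_force: [0.7, 0.7, -2.0]
opening: 0.612
finger_force: 22.0
```

Request:
send_rows(
  motion=[
    {"x":-3.6,"y":-0.7,"z":0.1,"rx":0,"ry":0,"rz":0.02,"jaw":4.8},
    {"x":-3.6,"y":-0.6,"z":0,"rx":0,"ry":0,"rz":0.02,"jaw":4.8},
    {"x":-3.6,"y":-0.5,"z":0.1,"rx":0,"ry":0,"rz":0.02,"jaw":4.8},
    {"x":-3.6,"y":-0.5,"z":0,"rx":0,"ry":0,"rz":0.02,"jaw":4.8},
    {"x":-3.6,"y":-0.4,"z":0.1,"rx":0,"ry":0,"rz":0.02,"jaw":4.8},
  ],
)

```text
clock: 14.3
tool_pos: [0.5045, -0.2459, 0.1306]
eef_rot: [0.637, 0.771, -0.0, -0.0]
contact_force: [1.1, 1.2, -1.9]
opening: 0.613
finger_force: 22.0
```

Request:
send_rows(
  motion=[
    {"x":-3.7,"y":-0.3,"z":0,"rx":0,"ry":0,"rz":0.02,"jaw":4.8},
    {"x":-3.6,"y":-0.2,"z":0.1,"rx":0,"ry":0,"rz":0.01,"jaw":4.8},
    {"x":-3.7,"y":-0.2,"z":0,"rx":0,"ry":0,"rz":0.02,"jaw":4.8},
    {"x":-3.7,"y":-0.2,"z":0.1,"rx":0,"ry":0,"rz":0.01,"jaw":4.8},
    {"x":-3.6,"y":-0.1,"z":0,"rx":0,"ry":0,"rz":0.02,"jaw":4.8},
  ],
)

```text
clock: 14.8
tool_pos: [0.523, -0.4281, 0.1282]
eef_rot: [0.668, 0.745, -0.0, -0.001]
contact_force: [-0.0, -0.1, -2.1]
opening: 0.613
finger_force: 22.0
```

Request:
send_rows(
  motion=[
    {"x":0,"y":0,"z":2,"rx":0,"ry":0,"rz":0,"jaw":4.8},
    {"x":0,"y":0,"z":2.5,"rx":0,"ry":0,"rz":0,"jaw":4.8},
    {"x":0,"y":0,"z":2.5,"rx":0,"ry":0,"rz":0,"jaw":4.8},
    {"x":0,"y":0,"z":2,"rx":0,"ry":0,"rz":0,"jaw":4.8},
    {"x":0,"y":0,"z":1.2,"rx":0,"ry":0,"rz":0,"jaw":4.8},
  ],
)

```text
clock: 15.3
tool_pos: [0.5225, -0.4257, 0.0245]
eef_rot: [0.667, 0.745, -0.0, -0.002]
contact_force: [-0.6, 0.5, -3.0]
opening: 0.608
finger_force: 22.0
```

```bash
python3 plan.py "524,-427,20,6.3" 4.9
```

```text
t 15.3 at [ 522.5 -425.7   24.5] psi 6.3 tilt [-0.003  0.002] open 53.6 F [-0.6  0.5 -3. ] q [ 0.69  1.05 -0.16  1.52  0.24  0.6   0.53]

-0.0 0.0 0.1 0.0
-0.0 0.0 0.1 0.0
-0.0 0.0 0.1 0.0
-0.1 0.1 0.1 0.0
-0.0 0.0 0.0 0.0
-> [ 523.6 -426.6   20.5] 6.3
```

Opening, rising, and heading for the mustard.

Request:
send_rows(
  motion=[
    {"x":0,"y":0,"z":0.1,"rx":0,"ry":0,"rz":0,"jaw":4.8},
    {"x":0,"y":0,"z":0.2,"rx":0,"ry":0,"rz":0,"jaw":4.8},
    {"x":0,"y":0,"z":0.1,"rx":0,"ry":0,"rz":0,"jaw":4.8},
    {"x":0,"y":0,"z":0,"rx":0,"ry":0,"rz":0,"jaw":4.8},
    {"x":0,"y":0,"z":0,"rx":0,"ry":0,"rz":0,"jaw":4.8},
  ],
)

```text
clock: 15.8
tool_pos: [0.5245, -0.427, 0.0234]
eef_rot: [0.667, 0.745, 0.0, 0.001]
contact_force: [0.6, -0.1, -1.3]
opening: 0.615
finger_force: 22.0
```

Request:
send_rows(
  motion=[
    {"x":0,"y":0,"z":0,"rx":0,"ry":0,"rz":0,"jaw":5.8},
    {"x":0,"y":0,"z":0,"rx":0,"ry":0,"rz":0,"jaw":6.6},
    {"x":0,"y":0,"z":0,"rx":0,"ry":0,"rz":0,"jaw":7},
    {"x":0,"y":0,"z":0,"rx":0,"ry":0,"rz":0,"jaw":7},
    {"x":0,"y":0,"z":-0.5,"rx":0,"ry":0,"rz":0,"jaw":7},
  ],
)

```text
clock: 16.3
tool_pos: [0.5237, -0.4264, 0.0272]
eef_rot: [0.667, 0.745, 0.0, -0.001]
contact_force: [0.8, 0.9, -0.5]
opening: 0.794
finger_force: 0.0
```

Request:
send_rows(
  motion=[
    {"x":0,"y":0,"z":-1,"rx":0,"ry":0,"rz":0,"jaw":7},
    {"x":0,"y":0,"z":-2.5,"rx":0,"ry":0,"rz":0,"jaw":7},
    {"x":0,"y":0,"z":-3.5,"rx":0,"ry":0,"rz":0,"jaw":8},
    {"x":0,"y":0,"z":-3.5,"rx":0,"ry":0,"rz":0,"jaw":8.8},
    {"x":0,"y":0,"z":-3,"rx":0,"ry":0,"rz":0,"jaw":8.8},
  ],
)

```text
clock: 16.8
tool_pos: [0.5245, -0.427, 0.1655]
eef_rot: [0.667, 0.745, 0.0, 0.001]
contact_force: [0.4, -0.0, -0.8]
opening: 1.001
finger_force: 0.0
```

```bash
python3 plan.py "393,-211,150,52" 4.9
```

```text
t 16.8 at [ 524.5 -427.   165.5] psi 6.3 tilt [ 0.002 -0.001] open 88.2 F [ 0.4 -0.  -0.8] q [ 0.71  0.86 -0.19  1.47  0.2   0.83  0.56]

2.3 -1.1 0.2 -0.08
2.4 -0.9 0.2 -0.08
2.4 -0.7 0.1 -0.08
2.5 -0.5 0.2 -0.08
2.5 -0.3 0.1 -0.08

2.5 -0.1 0.2 -0.08
2.5 0.1 0.1 -0.08
2.5 0.3 0.2 -0.08
2.5 0.6 0.1 -0.08
2.4 0.7 0.2 -0.08
-> [ 393.1 -211.1  149.5] 52.1
```

Request:
send_rows(
  motion=[
    {"x":2.3,"y":-1.1,"z":0.2,"rx":0,"ry":0,"rz":-0.08,"jaw":8.8},
    {"x":2.4,"y":-0.9,"z":0.2,"rx":0,"ry":0,"rz":-0.08,"jaw":8.8},
    {"x":2.4,"y":-0.7,"z":0.1,"rx":0,"ry":0,"rz":-0.08,"jaw":8.8},
    {"x":2.5,"y":-0.5,"z":0.2,"rx":0,"ry":0,"rz":-0.08,"jaw":8.8},
    {"x":2.5,"y":-0.3,"z":0.1,"rx":0,"ry":0,"rz":-0.08,"jaw":8.8},
  ],
)

```text
clock: 17.3
tool_pos: [0.4572, -0.318, 0.1556]
eef_rot: [0.504, 0.863, 0.0, 0.001]
contact_force: [0.6, -0.2, 0.1]
opening: 0.998
finger_force: 0.0
```

Request:
send_rows(
  motion=[
    {"x":2.5,"y":-0.1,"z":0.2,"rx":0,"ry":0,"rz":-0.08,"jaw":8.8},
    {"x":2.5,"y":0.1,"z":0.1,"rx":0,"ry":0,"rz":-0.08,"jaw":8.8},
    {"x":2.5,"y":0.3,"z":0.2,"rx":0,"ry":0,"rz":-0.08,"jaw":8.8},
    {"x":2.5,"y":0.6,"z":0.1,"rx":0,"ry":0,"rz":-0.08,"jaw":8.8},
    {"x":2.4,"y":0.7,"z":0.2,"rx":0,"ry":0,"rz":-0.08,"jaw":8.8},
  ],
)

```text
clock: 17.8
tool_pos: [0.3927, -0.2103, 0.1475]
eef_rot: [0.323, 0.946, -0.0, 0.001]
contact_force: [0.4, 0.2, 0.0]
opening: 1.001
finger_force: 0.0
```

```bash
python3 plan.py "393,-211,34,52" 4.9;  python3 -c "
from h import *
save('w5',snapshot('wrist'))"
```

```text
t 17.8 at [ 392.7 -210.3  147.5] psi 52.3 tilt [ 0.002 -0.001] open 88.2 F [0.4 0.2 0. ] q [ 0.57  0.66 -0.28  2.19  0.52  0.35  0.77]

-0.0 -0.0 2.3 0.0
-0.0 -0.0 2.3 0.0
-0.0 -0.0 2.3 0.0
-0.0 -0.0 2.2 0.0
-0.1 -0.0 2.3 0.01
-> [ 393.5 -210.9   33.5] 51.7
```

View pics/w5.png

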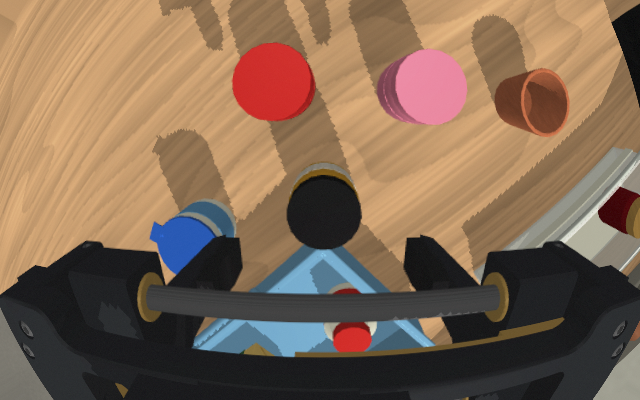

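The mustard's black lid is centred at (324,210), and the yoghurt is clear of the left finger path. I'll go down to z≈40 because the wrist joint is near its limit.

Request:
send_rows(
  motion=[
    {"x":0,"y":0,"z":2.2,"rx":0,"ry":0,"rz":0,"jaw":8.8},
    {"x":0,"y":0,"z":2.2,"rx":0,"ry":0,"rz":0,"jaw":8.8},
    {"x":0,"y":0,"z":2.2,"rx":0,"ry":0,"rz":0,"jaw":8.8},
    {"x":0,"y":0,"z":2.2,"rx":0,"ry":0,"rz":0,"jaw":8.8},
    {"x":0,"y":0,"z":2,"rx":0,"ry":0,"rz":0,"jaw":8.8},
  ],
)

```text
clock: 18.35
tool_pos: [0.3945, -0.2123, 0.0444]
eef_rot: [0.325, 0.946, -0.001, -0.001]
contact_force: [0.0, -1.1, -0.2]
opening: 0.999
finger_force: 0.0
```

```bash
python3 plan.py
```

```text
t 18.4 at [ 394.5 -212.3   44.4] psi 52.1 tilt [-0.002 -0.002] open 88.0 F [ 0.  -1.1 -0.2] q [ 0.42  0.88 -0.05  2.23  0.85  0.05  0.45]
```

Request:
send_rows(
  motion=[
    {"x":0,"y":0,"z":0.3,"rx":0,"ry":0.02,"rz":0,"jaw":8},
    {"x":0,"y":0,"z":0,"rx":0,"ry":0,"rz":0,"jaw":5},
    {"x":0,"y":0,"z":0,"rx":0,"ry":0,"rz":0,"jaw":5},
    {"x":0,"y":0,"z":0,"rx":0,"ry":0,"rz":0,"jaw":5},
    {"x":0,"y":0,"z":0,"rx":0,"ry":0,"rz":0,"jaw":5},
  ],
  grip_force=35,
)

```text
clock: 18.85
tool_pos: [0.3946, -0.212, 0.0427]
eef_rot: [0.324, 0.946, 0.003, -0.009]
contact_force: [1.1, 0.5, 3.0]
opening: 0.634
finger_force: 35.0
```

Request:
send_rows(
  motion=[
    {"x":0,"y":0,"z":0,"rx":0,"ry":0,"rz":0,"jaw":5},
    {"x":0,"y":0,"z":0,"rx":0,"ry":0,"rz":0,"jaw":5},
    {"x":0,"y":0,"z":-0.5,"rx":0,"ry":0,"rz":0,"jaw":5},
    {"x":0,"y":0,"z":-1,"rx":0,"ry":0,"rz":0,"jaw":5},
    {"x":0,"y":0,"z":-1.5,"rx":0,"ry":0,"rz":0,"jaw":5},
  ],
)

```text
clock: 19.35
tool_pos: [0.3935, -0.2122, 0.072]
eef_rot: [0.324, 0.946, 0.002, -0.011]
contact_force: [0.3, -0.5, -1.8]
opening: 0.638
finger_force: 35.0
```

```bash
python3 plan.py "392,-210,150,52;638,-40,150,90;638,-40,55,90" 4.9
```

```text
t 19.4 at [ 393.5 -212.2   72. ] psi 52.2 tilt [-0.02   0.012] open 56.2 F [ 0.3 -0.5 -1.8] q [ 0.53  0.83 -0.22  2.2   0.8   0.22  0.5 ]

0.1 0.0 -1.6 0.0
0.0 0.0 -1.5 0.0
0.1 0.0 -1.6 0.0
0.0 0.0 -1.5 0.0
0.1 0.1 -1.6 0.0
-> [ 391.8 -209.6  150. ] 52.2

-0.9 2.8 0.0 -0.07
-1.1 2.8 0.0 -0.07
-1.3 2.7 0.0 -0.07
-1.5 2.6 0.0 -0.06
-1.6 2.5 0.0 -0.07

-1.8 2.4 0.0 -0.06
-1.9 2.3 0.0 -0.07
-2.1 2.1 0.0 -0.06
-2.2 2.0 0.0 -0.07
-2.4 1.8 0.0 -0.06
-> [637.6 -40.4 150. ] 90.0

-0.0 0.0 1.9 -0.0
-0.0 0.0 1.9 -0.0
-0.0 0.0 1.9 -0.0
-0.0 0.0 1.9 -0.0
-0.0 0.0 1.9 -0.0
-> [637.6 -40.4  55. ] 90.0
```

Request:
send_rows(
  motion=[
    {"x":0.1,"y":0,"z":-1.6,"rx":0,"ry":0,"rz":0,"jaw":5},
    {"x":0,"y":0,"z":-1.5,"rx":0,"ry":0,"rz":0,"jaw":5},
    {"x":0.1,"y":0,"z":-1.6,"rx":0,"ry":0,"rz":0,"jaw":5},
    {"x":0,"y":0,"z":-1.5,"rx":0,"ry":0,"rz":0,"jaw":5},
    {"x":0.1,"y":0.1,"z":-1.6,"rx":0,"ry":0,"rz":0,"jaw":5},
  ],
)

```text
clock: 19.85
tool_pos: [0.393, -0.2109, 0.1507]
eef_rot: [0.325, 0.946, 0.002, -0.011]
contact_force: [0.2, 0.2, -2.3]
opening: 0.634
finger_force: 35.0
```

Request:
send_rows(
  motion=[
    {"x":-0.9,"y":2.8,"z":0,"rx":0,"ry":0,"rz":-0.07,"jaw":5},
    {"x":-1.1,"y":2.8,"z":0,"rx":0,"ry":0,"rz":-0.07,"jaw":5},
    {"x":-1.3,"y":2.7,"z":0,"rx":0,"ry":0,"rz":-0.07,"jaw":5},
    {"x":-1.5,"y":2.6,"z":0,"rx":0,"ry":0,"rz":-0.06,"jaw":5},
    {"x":-1.6,"y":2.5,"z":0,"rx":0,"ry":0,"rz":-0.07,"jaw":5},
  ],
)

```text
clock: 20.35
tool_pos: [0.5168, -0.1258, 0.1488]
eef_rot: [0.159, 0.987, 0.004, -0.01]
contact_force: [0.5, 0.3, -3.3]
opening: 0.636
finger_force: 35.0
```

Request:
send_rows(
  motion=[
    {"x":-1.8,"y":2.4,"z":0,"rx":0,"ry":0,"rz":-0.06,"jaw":5},
    {"x":-1.9,"y":2.3,"z":0,"rx":0,"ry":0,"rz":-0.07,"jaw":5},
    {"x":-2.1,"y":2.1,"z":0,"rx":0,"ry":0,"rz":-0.06,"jaw":5},
    {"x":-2.2,"y":2.0,"z":0,"rx":0,"ry":0,"rz":-0.07,"jaw":5},
    {"x":-2.4,"y":1.8,"z":0,"rx":0,"ry":0,"rz":-0.06,"jaw":5},
  ],
)

```text
clock: 20.85
tool_pos: [0.6396, -0.0417, 0.1472]
eef_rot: [-0.001, 1.0, 0.005, -0.01]
contact_force: [-0.0, -1.3, -2.2]
opening: 0.638
finger_force: 35.0
```

```bash
python3 plan.py "638,-40,55,90" 4.9;  python3 -c "
from h import *
save('w6',snapshot('wrist'))"
```

```text
t 20.9 at [639.6 -41.7 147.2] psi 90.1 tilt [-0.02   0.011] open 56.2 F [-0.  -1.3 -2.2] q [ 0.34  0.92 -0.67  1.57  0.66  0.92  1.01]

0.0 0.0 1.8 0.0
0.0 0.0 1.9 0.0
0.1 0.1 1.8 0.0
0.0 0.0 1.9 0.0
0.1 0.1 1.8 0.0
-> [637.6 -39.7  55.2] 90.1
```

View pics/w6.png

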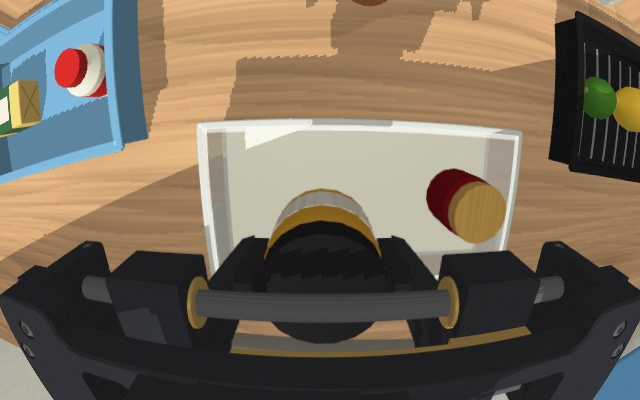

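The mustard is held over the rack at (322,270), left of the jam jar at (465,205).

Request:
send_rows(
  motion=[
    {"x":0,"y":0,"z":1.8,"rx":0,"ry":0,"rz":0,"jaw":5},
    {"x":0,"y":0,"z":2.2,"rx":0,"ry":0,"rz":0,"jaw":5},
    {"x":0.1,"y":0.1,"z":2.2,"rx":0,"ry":0,"rz":0,"jaw":5},
    {"x":0,"y":0,"z":2,"rx":0,"ry":0,"rz":0,"jaw":5},
    {"x":0.1,"y":0,"z":1.3,"rx":0,"ry":0,"rz":0,"jaw":5},
  ],
)

```text
clock: 21.4
tool_pos: [0.6345, -0.0403, 0.0509]
eef_rot: [0.001, 1.0, 0.005, -0.011]
contact_force: [-0.5, -0.4, -2.6]
opening: 0.632
finger_force: 35.0
```

Request:
send_rows(
  motion=[
    {"x":0,"y":0,"z":0.2,"rx":0,"ry":0,"rz":0,"jaw":5},
    {"x":0,"y":0,"z":0.2,"rx":0,"ry":0,"rz":0,"jaw":5},
    {"x":0,"y":0,"z":0.1,"rx":0,"ry":0,"rz":0,"jaw":5},
    {"x":0,"y":0,"z":0,"rx":0,"ry":0,"rz":0,"jaw":5},
    {"x":0,"y":0,"z":0,"rx":0,"ry":0,"rz":0,"jaw":5},
  ],
)

```text
clock: 21.9
tool_pos: [0.6367, -0.0395, 0.0486]
eef_rot: [0.0, 1.0, 0.006, -0.008]
contact_force: [-0.5, 0.1, -2.1]
opening: 0.633
finger_force: 35.0
```

Request:
send_rows(
  motion=[
    {"x":0,"y":0,"z":0.1,"rx":0,"ry":0,"rz":0,"jaw":5},
    {"x":0,"y":0,"z":0.1,"rx":0,"ry":0,"rz":0,"jaw":5},
    {"x":0,"y":0,"z":0.1,"rx":0,"ry":0,"rz":0,"jaw":5},
    {"x":0,"y":0,"z":0,"rx":0,"ry":0,"rz":0,"jaw":5},
    {"x":0,"y":0,"z":0,"rx":0,"ry":0,"rz":0,"jaw":5},
  ],
)

```text
clock: 22.4
tool_pos: [0.6369, -0.0393, 0.0469]
eef_rot: [0.0, 1.0, 0.006, -0.008]
contact_force: [-2.7, -0.5, 10.7]
opening: 0.634
finger_force: 35.0
```

Request:
send_rows(
  motion=[
    {"x":0,"y":0,"z":0,"rx":0,"ry":0,"rz":0,"jaw":6},
    {"x":0,"y":0,"z":0,"rx":0,"ry":0,"rz":0,"jaw":6.8},
    {"x":0,"y":0,"z":0,"rx":0,"ry":0,"rz":0,"jaw":7.4},
    {"x":0,"y":0,"z":0,"rx":0,"ry":0,"rz":0,"jaw":7.4},
    {"x":0,"y":0,"z":-0.5,"rx":0,"ry":0,"rz":0,"jaw":7.4},
  ],
)

```text
clock: 22.9
tool_pos: [0.6357, -0.0396, 0.0493]
eef_rot: [0.0, 1.0, 0.006, -0.009]
contact_force: [-0.2, 0.6, 0.6]
opening: 0.839
finger_force: 0.0
```

Request:
send_rows(
  motion=[
    {"x":0,"y":0,"z":-1,"rx":0,"ry":0,"rz":0,"jaw":7.4},
    {"x":0,"y":0,"z":-2,"rx":0,"ry":0,"rz":0,"jaw":7.4},
    {"x":0,"y":0,"z":-3,"rx":0,"ry":0,"rz":0,"jaw":7.8},
    {"x":0,"y":0,"z":-3.5,"rx":0,"ry":0,"rz":0,"jaw":8.8},
    {"x":0,"y":0,"z":-3.5,"rx":0,"ry":0,"rz":0,"jaw":8.8},
  ],
)

```text
clock: 23.4
tool_pos: [0.6384, -0.0408, 0.1819]
eef_rot: [0.0, 1.0, 0.006, -0.009]
contact_force: [0.4, -1.3, 0.1]
opening: 0.998
finger_force: 0.0
```

```bash
python3 plan.py "352,-322,160,66" 4.5;  python3 -c "
from h import *
save('w7',snapshot('wrist'))"
```

```text
t 23.4 at [638.4 -40.8 181.9] psi 90.0 tilt [-0.017  0.012] open 87.9 F [ 0.4 -1.3  0.1] q [ 0.36  0.88 -0.7   1.55  0.62  0.97  1.04]

2.9 -2.8 0.2 0.04
2.7 -2.9 0.2 0.04
2.6 -3.0 0.2 0.04
2.5 -3.1 0.2 0.04
2.4 -3.3 0.2 0.04

2.2 -3.3 0.2 0.04
2.1 -3.4 0.2 0.04
2.0 -3.5 0.3 0.05
1.8 -3.6 0.2 0.04
1.7 -3.7 0.3 0.05
-> [ 351.9 -321.6  159.9] 65.9
```

View pics/w7.png

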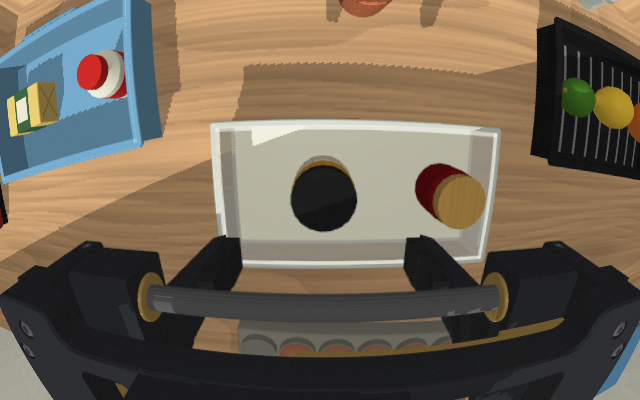

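The mustard stands upright in the rack at (323,200). The butter and the fruit look right in their containers. On to the yoghurt.

Request:
send_rows(
  motion=[
    {"x":2.9,"y":-2.8,"z":0.2,"rx":0.012,"ry":-0.017,"rz":0.04,"jaw":8.8},
    {"x":2.7,"y":-2.9,"z":0.2,"rx":0,"ry":0,"rz":0.04,"jaw":8.8},
    {"x":2.6,"y":-3.0,"z":0.2,"rx":0,"ry":0,"rz":0.04,"jaw":8.8},
    {"x":2.5,"y":-3.1,"z":0.2,"rx":0,"ry":0,"rz":0.04,"jaw":8.8},
    {"x":2.4,"y":-3.3,"z":0.2,"rx":0,"ry":0,"rz":0.04,"jaw":8.8},
  ],
)

```text
clock: 23.95
tool_pos: [0.4946, -0.1819, 0.1709]
eef_rot: [0.101, 0.995, -0.0, 0.0]
contact_force: [0.8, -0.7, -0.5]
opening: 1.001
finger_force: 0.0
```

Request:
send_rows(
  motion=[
    {"x":2.2,"y":-3.3,"z":0.2,"rx":0,"ry":0,"rz":0.04,"jaw":8.8},
    {"x":2.1,"y":-3.4,"z":0.2,"rx":0,"ry":0,"rz":0.04,"jaw":8.8},
    {"x":2.0,"y":-3.5,"z":0.3,"rx":0,"ry":0,"rz":0.05,"jaw":8.8},
    {"x":1.8,"y":-3.6,"z":0.2,"rx":0,"ry":0,"rz":0.04,"jaw":8.8},
    {"x":1.7,"y":-3.7,"z":0.3,"rx":0,"ry":0,"rz":0.05,"jaw":8.8},
  ],
)

```text
clock: 24.45
tool_pos: [0.3513, -0.3228, 0.1591]
eef_rot: [0.209, 0.978, -0.001, 0.001]
contact_force: [0.4, -0.6, -0.1]
opening: 0.999
finger_force: 0.0
```

```bash
python3 plan.py "352,-322,30,66" 4.5;  python3 -c "
from h import *
save('w8',snapshot('wrist'))"
```

```text
t 24.4 at [ 351.3 -322.8  159.1] psi 65.8 tilt [ 0.001 -0.002] open 88.1 F [ 0.4 -0.6 -0.1] q [ 1.    0.7  -0.56  2.08  0.72  0.56  1.06]

-0.0 0.0 2.6 -0.0
-0.0 0.0 2.6 -0.0
-0.0 0.0 2.6 -0.0
-0.0 0.0 2.6 -0.0
-0.0 0.1 2.5 -0.0
-> [ 351.7 -321.9   30.1] 65.8
```

View pics/w8.png

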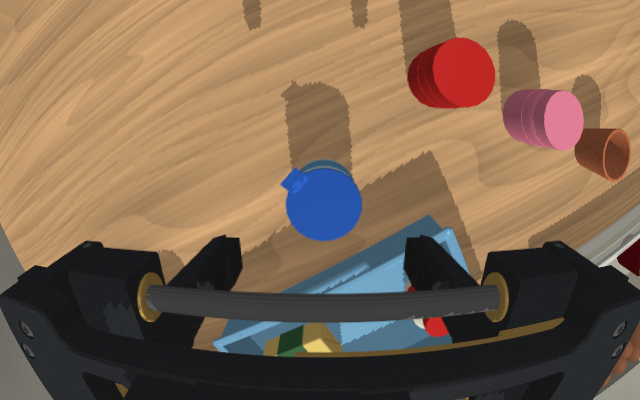

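The yoghurt lid is centred at (323,203), and its tab at (294,182) is clear of the pads.

Request:
send_rows(
  motion=[
    {"x":0,"y":0,"z":2.6,"rx":0,"ry":0,"rz":0,"jaw":8.8},
    {"x":0,"y":0,"z":2.7,"rx":0,"ry":0,"rz":0,"jaw":8.8},
    {"x":0,"y":0,"z":2.7,"rx":0,"ry":0,"rz":0,"jaw":8.8},
    {"x":0,"y":0.1,"z":2.7,"rx":0,"ry":0,"rz":0,"jaw":8.8},
    {"x":0,"y":0,"z":2.6,"rx":0,"ry":0,"rz":0,"jaw":8.8},
  ],
)

```text
clock: 25.0
tool_pos: [0.3532, -0.3209, 0.0249]
eef_rot: [0.209, 0.978, -0.0, 0.001]
contact_force: [0.7, 0.3, -0.8]
opening: 1.0
finger_force: 0.0
```

Request:
send_rows(
  motion=[
    {"x":0,"y":0,"z":0,"rx":0,"ry":0,"rz":0,"jaw":8},
    {"x":0,"y":0,"z":0,"rx":0,"ry":0,"rz":0,"jaw":5.2},
    {"x":0,"y":0,"z":0,"rx":0,"ry":0,"rz":0,"jaw":5.2},
    {"x":0,"y":0,"z":0,"rx":0,"ry":0,"rz":0,"jaw":5.2},
    {"x":0,"y":0,"z":0,"rx":0,"ry":0,"rz":0,"jaw":5.2},
  ],
  grip_force=25,
)

```text
clock: 25.5
tool_pos: [0.3526, -0.3214, 0.0264]
eef_rot: [0.209, 0.978, -0.001, 0.001]
contact_force: [0.3, -0.1, 5.1]
opening: 0.651
finger_force: 26.1
```

Request:
send_rows(
  motion=[
    {"x":0,"y":0,"z":0,"rx":0,"ry":0,"rz":0,"jaw":5.2},
    {"x":0,"y":0,"z":-2,"rx":0,"ry":0,"rz":0,"jaw":5.2},
    {"x":0,"y":0,"z":-3.5,"rx":0,"ry":0,"rz":0,"jaw":5.2},
    {"x":0,"y":0,"z":-4,"rx":0,"ry":0,"rz":0,"jaw":5.2},
    {"x":0,"y":0,"z":-3,"rx":0,"ry":0,"rz":0,"jaw":5.2},
  ],
)

```text
clock: 26.0
tool_pos: [0.352, -0.3207, 0.1525]
eef_rot: [0.209, 0.978, -0.0, 0.0]
contact_force: [1.1, -0.7, -2.6]
opening: 0.648
finger_force: 26.9
```

```bash
python3 plan.py "515,-343,150,6.3;515,-343,42,6.3" 4.5
```

```text
t 26.0 at [ 352.  -320.7  152.5] psi 65.9 tilt [-0.    -0.001] open 57.1 F [ 1.1 -0.7 -2.6] q [ 1.    0.72 -0.57  2.09  0.75  0.55  1.02]

-1.6 0.5 0.0 0.1
-1.5 0.6 0.0 0.1
-1.5 0.8 0.0 0.1
-1.4 0.9 0.0 0.11
-1.3 1.0 0.0 0.1

-1.1 1.2 0.0 0.11
-1.0 1.3 0.1 0.1
-0.9 1.4 0.0 0.11
-0.7 1.4 0.1 0.1
-0.6 1.6 0.0 0.11
-> [ 515.5 -343.2  150.5] 6.3

0.0 -0.0 2.2 -0.0
0.0 -0.0 2.2 -0.0
0.0 -0.0 2.1 -0.0
0.0 -0.0 2.2 -0.0
0.0 -0.0 2.1 -0.0
-> [ 515.5 -343.2   42.5] 6.3
```

Request:
send_rows(
  motion=[
    {"x":-1.6,"y":0.5,"z":0,"rx":0,"ry":0,"rz":0.1,"jaw":5.2},
    {"x":-1.5,"y":0.6,"z":0,"rx":0,"ry":0,"rz":0.1,"jaw":5.2},
    {"x":-1.5,"y":0.8,"z":0,"rx":0,"ry":0,"rz":0.1,"jaw":5.2},
    {"x":-1.4,"y":0.9,"z":0,"rx":0,"ry":0,"rz":0.11,"jaw":5.2},
    {"x":-1.3,"y":1.0,"z":0,"rx":0,"ry":0,"rz":0.1,"jaw":5.2},
  ],
)

```text
clock: 26.5
tool_pos: [0.4345, -0.3325, 0.1504]
eef_rot: [0.451, 0.893, -0.0, -0.0]
contact_force: [-0.7, -0.5, -1.4]
opening: 0.648
finger_force: 26.9
```

Request:
send_rows(
  motion=[
    {"x":-1.1,"y":1.2,"z":0,"rx":0,"ry":0,"rz":0.11,"jaw":5.2},
    {"x":-1.0,"y":1.3,"z":0.1,"rx":0,"ry":0,"rz":0.1,"jaw":5.2},
    {"x":-0.9,"y":1.4,"z":0,"rx":0,"ry":0,"rz":0.11,"jaw":5.2},
    {"x":-0.7,"y":1.4,"z":0.1,"rx":0,"ry":0,"rz":0.1,"jaw":5.2},
    {"x":-0.6,"y":1.6,"z":0,"rx":0,"ry":0,"rz":0.11,"jaw":5.2},
  ],
)

```text
clock: 27.0
tool_pos: [0.5154, -0.343, 0.148]
eef_rot: [0.669, 0.743, -0.001, -0.001]
contact_force: [-0.2, -0.2, -1.6]
opening: 0.649
finger_force: 26.9
```

```bash
python3 plan.py "515,-343,36,6.3" 4.5;  python3 -c "
from h import *
save('w9',snapshot('wrist'))"
```

```text
t 27.0 at [ 515.4 -343.   148. ] psi 6.0 tilt [-0.002  0.   ] open 57.1 F [-0.2 -0.2 -1.6] q [ 0.69  0.82 -0.33  1.67  0.37  0.72  0.29]

0.0 -0.0 2.2 -0.0
0.0 -0.0 2.3 -0.0
0.0 -0.0 2.2 -0.0
0.0 -0.0 2.3 -0.0
0.0 -0.0 2.2 -0.0
-> [ 515.4 -343.    36. ] 6.0
```

View pics/w9.png

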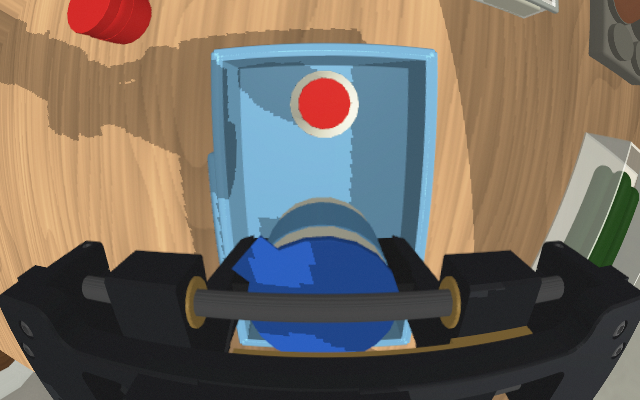

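The yoghurt at (320,280) is held upright over free floor, beyond the bottle at (324,103). Lowering it.

Request:
send_rows(
  motion=[
    {"x":0,"y":0,"z":2.2,"rx":0,"ry":0,"rz":0,"jaw":5.2},
    {"x":0,"y":0,"z":2.6,"rx":0,"ry":0,"rz":0,"jaw":5.2},
    {"x":0,"y":0,"z":2.6,"rx":0,"ry":0,"rz":0,"jaw":5.2},
    {"x":0,"y":0,"z":2.4,"rx":0,"ry":0,"rz":0,"jaw":5.2},
    {"x":0,"y":0,"z":1.4,"rx":0,"ry":0,"rz":0,"jaw":5.2},
  ],
)

```text
clock: 27.55
tool_pos: [0.5139, -0.3426, 0.0344]
eef_rot: [0.667, 0.745, -0.001, -0.002]
contact_force: [-0.2, -0.3, -0.8]
opening: 0.645
finger_force: 26.9
```

Request:
send_rows(
  motion=[
    {"x":0,"y":0,"z":0.2,"rx":0,"ry":0,"rz":0,"jaw":5.2},
    {"x":0,"y":0,"z":0.2,"rx":0,"ry":0,"rz":0,"jaw":5.2},
    {"x":0,"y":0,"z":0.1,"rx":0,"ry":0,"rz":0,"jaw":5.2},
    {"x":0,"y":0,"z":0,"rx":0,"ry":0,"rz":0,"jaw":5.2},
    {"x":0,"y":0,"z":0,"rx":0,"ry":0,"rz":0,"jaw":5.2},
  ],
)

```text
clock: 28.05
tool_pos: [0.5162, -0.3436, 0.0321]
eef_rot: [0.667, 0.745, -0.0, 0.001]
contact_force: [0.7, -0.3, -1.5]
opening: 0.645
finger_force: 26.9
```

Request:
send_rows(
  motion=[
    {"x":0,"y":0,"z":0.1,"rx":0,"ry":0,"rz":0,"jaw":5.2},
    {"x":0,"y":0,"z":0.1,"rx":0,"ry":0,"rz":0,"jaw":5.2},
    {"x":0,"y":0,"z":0,"rx":0,"ry":0,"rz":0,"jaw":5.2},
    {"x":0,"y":0,"z":0,"rx":0,"ry":0,"rz":0,"jaw":5.2},
    {"x":0,"y":0,"z":0,"rx":0,"ry":0,"rz":0,"jaw":5.2},
  ],
)

```text
clock: 28.55
tool_pos: [0.516, -0.3435, 0.0304]
eef_rot: [0.667, 0.745, -0.0, 0.001]
contact_force: [-1.8, 0.6, 4.2]
opening: 0.647
finger_force: 26.4
```

Request:
send_rows(
  motion=[
    {"x":0,"y":0,"z":0,"rx":0,"ry":0,"rz":0,"jaw":6},
    {"x":0,"y":0,"z":0,"rx":0,"ry":0,"rz":0,"jaw":6.8},
    {"x":0,"y":0,"z":0,"rx":0,"ry":0,"rz":0,"jaw":7.6},
    {"x":0,"y":0,"z":0,"rx":0,"ry":0,"rz":0,"jaw":7.6},
    {"x":0,"y":0,"z":-0.5,"rx":0,"ry":0,"rz":0,"jaw":7.6},
  ],
)

```text
clock: 29.05
tool_pos: [0.5153, -0.343, 0.0338]
eef_rot: [0.667, 0.745, -0.001, -0.001]
contact_force: [-0.1, 0.1, -0.0]
opening: 0.861
finger_force: 0.0
```

Request:
send_rows(
  motion=[
    {"x":0,"y":0,"z":-1,"rx":0,"ry":0,"rz":0,"jaw":7.6},
    {"x":0,"y":0,"z":-2.5,"rx":0,"ry":0,"rz":0,"jaw":7.6},
    {"x":0,"y":0,"z":-4,"rx":0,"ry":0,"rz":0,"jaw":7.6},
    {"x":0,"y":0,"z":-4.5,"rx":0,"ry":0,"rz":0,"jaw":7.6},
    {"x":0,"y":0,"z":-4.5,"rx":0,"ry":0,"rz":0,"jaw":7.6},
  ],
)

```text
clock: 29.55
tool_pos: [0.5156, -0.343, 0.2017]
eef_rot: [0.667, 0.745, -0.0, 0.0]
contact_force: [0.6, -0.8, 0.7]
opening: 0.86
finger_force: 0.0
```

Request:
send_rows(
  motion=[
    {"x":3,"y":-3,"z":-1,"rx":0,"ry":0,"rz":0,"jaw":7.6},
    {"x":3,"y":-3,"z":-1,"rx":0,"ry":0,"rz":0,"jaw":7.6},
    {"x":3,"y":0,"z":-1,"rx":0,"ry":0,"rz":0,"jaw":7.6},
    {"x":3,"y":0,"z":-1,"rx":0,"ry":0,"rz":0,"jaw":7.6},
    {"x":0,"y":0,"z":0,"rx":0,"ry":0,"rz":0,"jaw":7.6},
  ],
)

```text
clock: 30.05
tool_pos: [0.4435, -0.2263, 0.2416]
eef_rot: [0.665, 0.747, 0.001, 0.001]
contact_force: [0.5, 0.7, 0.0]
opening: 0.865
finger_force: 0.0
```

```bash
python3 plan.py;  python3 -c "
from h import *
s=snapshot('scene');c=s['img'][100:390,150:470]
cv2.imwrite('pics/s9.png',cv2.resize(cv2.cvtColor(c,cv2.COLOR_RGB2BGR),None,fx=2,fy=2))"
```

```text
t 30.1 at [ 443.5 -226.3  241.6] psi 6.7 tilt [0.002 0.   ] open 76.2 F [0.5 0.7 0. ] q [ 0.63  0.55 -0.38  1.95  0.31  0.7   0.17]
```

View pics/s9.png

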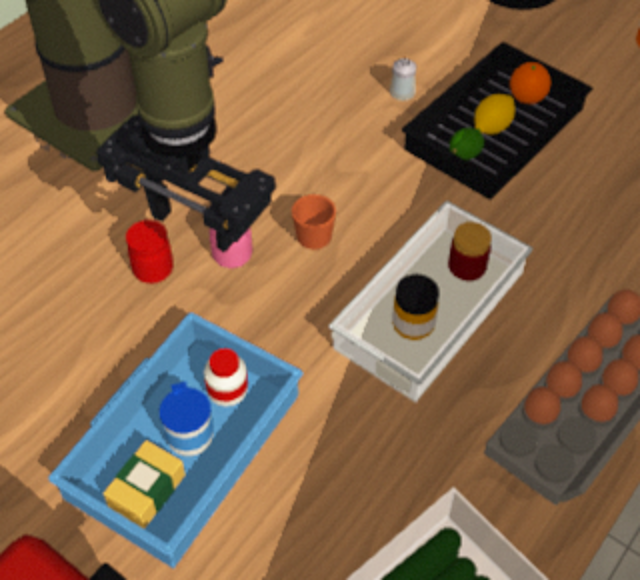

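The scene view shows all five items placed: lemon at (495,113) and lime at (467,142) in the tray, mustard at (416,305) in the rack, yoghurt at (186,415) and butter at (145,482) in the bin. The cup and salt are still standing, and the gripper is clear. Handing in.

```bash
python3 -c "
from plant import *
print(finish_job())"
```

```text
the job is handed in; nothing more can be done
None
```

I handed the job in at about 30 s with all five items set down in their containers and the cup and salt standing untouched; the hand-in call gave no verdict, so I'm going by the final camera view.

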